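# Load and hitch the slip tester's sled

## Robot

A 7-joint arm with a two-finger parallel gripper is mounted at the origin on a cart in front of the work surface, level with it; the furniture and walls round the work are solid. World frame = base frame: x ahead of the robot, y to its left, z up, the work surface at z = 0. Lengths are in mm, angles in rad, forces in N, time in s.
With the tool pointing down it reaches from about 425 to 875 mm from the base axis. Payload 4.7 kg.
Tool frame: the origin (TCP) lies on the mounting face of the last link; the fingertips stand 182 mm ahead of it and the grasp point (between the pads) lies 164 mm ahead of it (env.pinch_z is the distance from the TCP to the grasp point, in mm); z points along the fingers, y is the direction in which the jaws open and shut (so a half turn about z gives the same grasp; the last joint's range is limited). The gripper opens to 87 mm and grips with 3 to 60 N. Pads are 19 mm wide; open, the fingers measure 117 mm over their backs; the gripper's body (75 mm by 190 mm) begins 51 mm behind the grasp point.
Start: joints at [1.325, 0.321, -0.07, 1.45, 0.023, 1.371, -0.057], TCP at [166.959, -628.197, 404.787] pointing down, gripper open.
Joint ranges: [-2.86, 2.86], [-0.3, 2.09], [-1.38, 1.24], [0.06, 2.45], [-1.56, 4.7], [0.09, 2.05], [-2.69, 2.69]. Speed limits (rad/s): [2.57, 2.57, 3.14, 3.14, 3.14, 3.14, 3.14].

## Interface

Orientations are given as a unit quaternion [w, x, y, z].
In Python, from rig import env gives the robot as it stands.
- The arm moves only by the tool step_arm, never from a script. Its argument "moves" is a list of rows, each a list of 6 numbers: the shift along the tool's x, y, z in m, then the turn, a rotation vector about the tool's x, y, z in rad. A call has 1 to 12 rows; each row is the pose to reach, as a shift and turn from the pose commanded when the call began, along the tool's axes at that moment; what a row does not reach only later rows make up. A row lasts 1/10 s, in which the tool goes at most 50 mm and 8.59 degrees, less where a joint would pass 70% of its speed; a pose out of reach is approached as far as the arm can. A call with a gripper value outside its range is refused whole. "gripper" is the closure, from 0 (fully open) to 1 (shut), set as the call begins (left out, the last holds). The fingers move at their own pace and stop on an object; "force" is the grip in N (left out, the last holds). Time passes only in rows, so rows that repeat a pose let the fingers close. It gives the time, the measured TCP pose, the force and the opening at its end, in the units of the state.
- env.get_state(): the state, without advancing time (a new reading comes with each control period).
- env.get_image(name): name is "side" or "top"; returns the picture (400x640x3 uint8, red, green, blue); there is no depth.
- env.camera_params(name): a dict with "fx", "fy", "cx", "cy" (pixels), "camera_from_world" (4x4, takes a point from world to camera coordinates). Camera axes: x right, y down, z forward; pixel columns grow to the right and rows downward; lengths in mm; the calibration is good to about 2 mm. A picture is of the moment at which its call begins. camera_params takes no time and is no camera call.
- env.job_done(): hands the job in, once; it reports no verdict.
The state is a dict: "time": time; "joints": joint angles; "joint_vel": joint speeds; "effort": joint torques, N m; "eef_pos": TCP position; "tool_rot": TCP orientation; "wrist_force": force on the tool from outside, world axes, zero at the start; "moment": the same for the moment, N m; "grip_width": finger opening in mm.
Only numpy, scipy, OpenCV 4.12 (cv2) and the standard library are available. Lean on these libraries where they do the work, as an engineer would, in place of code of your own. Each camera call takes 0.05 s, during which the arm holds its last target.

## Task

Get the slip tester on the bench ready for a run: lay the larger steel weight centred on the sled's round plate and the smaller weight centred on top of it. Then raise the wire handle of the drawbar's coupler fully while the drawbar is still up, push the drawbar down until the coupler is fully seated on the ball, and press the handle fully down again to lock it. Leave the other things on the bench where they are.

Things in the scene. Friction and masses are not known exactly. Their poses are not given: they have to be found in the camera images.
- tester: Slip tester, fixed to the bench: aluminium base 350 x 100 x 12 mm. Origin on the bench top; its x axis runs along the base from the ball end (-x) to the sled end (+x), y across, z up. The base reaches from x = -160 to +190. On it a grey drive carriage with a ball stud at x = -120 and a grey sled with a round plate at x = +130; the drawbar runs between them above y = 0.
- plate_top (a point): Centre of the top face of the sled's round aluminium plate, 84 mm in diameter, flat, 50 mm above the bench. Axes as the tester's.
- ball (a point): Centre of the fixed steel ball, 25 mm in diameter, 55 mm above the bench.
- bar_hinge (a point): Centre of the drawbar's hinge pin at the sled's clevis, at tester x = +40, 55 mm above the bench; the pin runs along the tester's y. The bar runs from here 160 mm toward -x to the coupler over the ball. The clevis is 42 mm wide and reaches 67 mm above the bench.
- drawbar (a joint): Angle of the drawbar, rad: 0 = level, coupler seated on the ball (stop); grows as the coupler end rises, up to 0.40. Friction hinge: stays where it is left; 4 to 6 N on the press pad moves it slowly. With the handle down its claw stops the coupler on top of the ball at about 0.19, unseated.
- press_pad (a point): Centre of the top of the flat nose tab with a thin rubber pad (24 x 26 mm) at the coupler's free end, moves with the drawbar; when level it is 48 mm beyond the ball centre toward tester -x and 76 mm above the bench. A place to push the drawbar down. Tab 32 mm wide; the handle's pin is 58 mm from it.
- handle (a joint): Angle of the coupler's wire handle (bail) against the drawbar, rad: 0 = fully down (locked), 0.75 = fully raised (stop). Light friction (about 0.06 N m), it stays where it is left.
- handle_bar (a point): Centre of the handle's cross bar: round, 10 mm thick, 52 mm long along the tester's y, on a wire arm at each end (45 mm clear between them), 60 mm from the handle's pin. Handle down, drawbar level: 50 mm to +x of and 34 mm above the pin, some 40 mm free below it. Raising swings it up and toward -x to almost above the pin; pulling it toward -x from its +x side raises it.
- handle_pin (a point): Centre of the handle's pivot pin on the coupler, along the tester's y, 60 mm long, moves with the drawbar; with the drawbar level it is 10 mm from the ball centre toward +x and 24 mm above it.
- large_center (a point): Centre (half-way up) of the larger loose steel weight, a plain disc 56 mm in diameter and 20 mm thick, 0.3 kg, lying flat on the bench.
- small_center (a point): Centre (half-way up) of the smaller loose steel weight, a plain disc 42 mm in diameter and 20 mm thick, 0.16 kg, lying flat on the bench.
- beaker_50: Bystander: empty glass beaker, 43 mm wide, 56 mm high; origin under its centre.
- vial: Bystander: glass vial with cap, 28 mm wide, 56 mm high; origin under its centre.
- dish: Bystander: clear petri dish, 74 mm wide, 12 mm high; origin under its centre.
- syringe: Bystander: plastic syringe lying flat, 113 mm long, 30 mm wide; origin under its centre.
- nozzle: Bystander: small metal nozzle shaped like a spool, 23 mm wide, 26 mm high; origin under its centre.
Mind the look-alikes: they are no part of the job. What is shaped like the part that bears large_center but blue is not meant. Leave any yellow look-alike of the part that bears small_center alone.

How it is judged:
By the outcome, as a careful person would: the job done as asked, in the order asked, and still so for the second after the job is handed in, with the robot touching nothing.
It also fails if it takes over 72 s, if anything falls off the work surface, if the arm or the gripper's body presses on something with over 40 N, if the wrist force passes 120 N, or if a joint passes its speed limit or range.

## Working session

There is one attempt and no reset: what is moved stays moved. The work goes in short steps, Python scripts to look and compute and a tool call to move; the robot and the scene stay as the last step left them, time stands still between calls to the robot, and variables do not carry over. Pictures are saved under pics/ and viewed, and the job is handed in when it is done.

Besides the shell and the picture viewer there is one more tool, called after "Request:" by a JSON object that holds its "fn" and its "kwargs". step_arm: Moves the arm, as the interface text tells. Its arguments: {"type":"object","properties":{"moves":{"type":"array","items":{"type":"array","items":{"type":"number"}}},"gripper":{"type":"number"},"force":{"type":"number"}},"required":["moves"]}

```bash
ls; mkdir -p pics
python3 - <<'E'
from rig import env
import cv2
for n in("side","top"):
    im=env.get_image(n); cv2.imwrite(f"pics/{n}0.png",im[:,:,::-1])
    p=env.camera_params(n); print(n,p)
print(env.get_state()); print(env.pinch_z)
E
```

```text
pics
side {'fx': 398.70022723120115, 'fy': 398.70022723120115, 'cx': 324.70562173768565, 'cy': 202.37802541377366, 'camera_from_world': array([[ 9.71161631e-01, -2.37947543e-01,  1.50350913e-02,
        -5.18903455e+02],
       [-1.34400188e-01, -5.98447635e-01, -7.89808216e-01,
         1.47354230e+02],
       [ 1.96930639e-01,  7.65010716e-01, -6.13169575e-01,
         1.05312179e+03],
       [ 0.00000000e+00,  0.00000000e+00,  0.00000000e+00,
         1.00000000e+00]])}
top {'fx': 403.3331783875783, 'fy': 403.3331783875783, 'cx': 318.86676253093947, 'cy': 198.80031628544836, 'camera_from_world': array([[ 2.54455868e-02, -9.99599276e-01, -1.24020203e-02,
         1.57316420e+01],
       [-9.92898532e-01, -2.38289373e-02, -1.16553369e-01,
         5.42679987e+02],
       [ 1.16211136e-01,  1.52797166e-02, -9.93106994e-01,
         1.12410996e+03],
       [ 0.00000000e+00,  0.00000000e+00,  0.00000000e+00,
         1.00000000e+00]])}
{'time': 0.1, 'joints': array([ 1.32512507,  0.32176542, -0.07004466,  1.45152139,  0.02261471,
        1.37082328, -0.05691506]), 'joint_vel': array([-2.05915675e-03, -9.31273529e-04, -5.49035314e-05, -3.15713154e-03,
       -3.84582075e-04,  3.74125026e-04,  2.77385090e-04]), 'effort': array([ 1.39941255e-05, -4.92572308e+01, -4.05539526e-01, -3.13398814e+01,
       -6.40356797e-02,  3.96020373e-02,  4.59296439e-05]), 'eef_pos': array([ 166.85850247, -628.03736334,  403.77543957]), 'tool_rot': array([-8.48695622e-04,  9.91577831e-01,  1.29509289e-01, -1.71289503e-04]), 'wrist_force': array([ 0.56126346, -0.78730962,  0.15026851]), 'moment': array([ 0.08518186, -0.0318236 ,  0.03200973]), 'grip_width': 86.73976568436726}
163.5
```

View pics/side0.png

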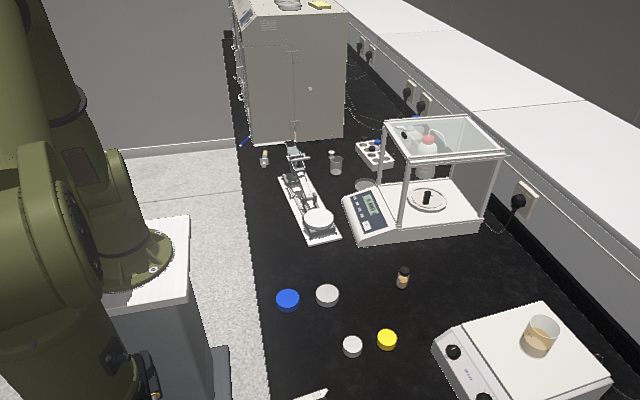

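View pics/top0.png

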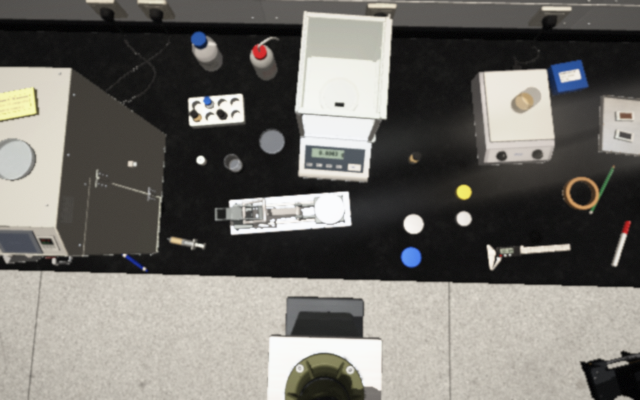

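Side: large grey disc at (327,295), small grey at (352,346). Top: large (413,224), small (463,219), tester from (230,215) to (350,210), with its ball end on the left. I'll zoom in and measure.

```bash
cat > h.py <<'E'
from rig import env
import numpy as np, cv2
def ray(n,uv):
    p=env.camera_params(n);T=p["camera_from_world"];R=T[:3,:3];t=T[:3,3]
    d=R.T@np.array([(uv[0]-p["cx"])/p["fx"],(uv[1]-p["cy"])/p["fy"],1]);return -R.T@t,d
def onz(n,uv,z):
    o,d=ray(n,uv);return o+d*(z-o[2])/d[2]
def tri(a,b):
    o1,d1=ray("side",a);o2,d2=ray("top",b)
    s=np.linalg.lstsq(np.c_[d1,-d2],o2-o1,rcond=None)[0]
    p=o1+s[0]*d1;q=o2+s[1]*d2;return (p+q)/2,np.linalg.norm(p-q)
def proj(n,P):
    p=env.camera_params(n);T=p["camera_from_world"];c=T[:3,:3]@np.array(P)+T[:3,3]
    return p["fx"]*c[0]/c[2]+p["cx"],p["fy"]*c[1]/c[2]+p["cy"]
def crop(im,x0,y0,w,h,k,fn):
    cv2.imwrite(fn,cv2.resize(im[y0:y0+h,x0:x0+w],None,fx=k,fy=k,interpolation=cv2.INTER_CUBIC))
def blobs(im,x0,y0,w,h,thr=120):
    g=im[y0:y0+h,x0:x0+w].min(2); m=(g>thr).astype(np.uint8)
    n,l,s,c=cv2.connectedComponentsWithStats(m)
    return [(c[i]+[x0,y0],s[i]) for i in range(1,n) if s[i,4]>40]
E
python3 - <<'E'
from h import *
t=cv2.imread("pics/top0.png");s=cv2.imread("pics/side0.png")
crop(t,205,180,160,65,5,"pics/tc.png");crop(s,260,130,90,120,5,"pics/sc.png");crop(t,395,180,85,90,6,"pics/td.png")
for n,im,b in(("top",t,(395,180,85,65)),("side",s,(310,275,60,90))):
    for c,st in blobs(im,*b,thr=90): print(n,c,st,onz(n,c,20),onz(n,c,10))
E
```

```text
top [463.38931298 191.61832061] [ 62   6  13  13 131] [ 574.40853573 -387.52729529   20.        ] [ 575.84512529 -390.96758994   10.        ]
top [463.46153846 218.08205128] [ 61  31  16  15 195] [ 497.82103936 -386.49920027   20.        ] [ 498.59728244 -389.93063056   10.        ]
top [413.02339181 223.57602339] [  8  34  21  20 342] [ 478.50220237 -242.33718184   20.        ] [ 479.11187615 -244.52563011   10.        ]
side [326.9368932  294.52184466] [  6   9  23  23 412] [ 477.81781928 -251.48140136   20.        ] [ 479.97091565 -243.62120724   10.        ]
side [352.28742515 345.43113772] [ 33  60  20  23 334] [ 497.14566483 -393.89594883   20.        ] [ 499.55649139 -387.93480376   10.        ]
```

View pics/tc.png

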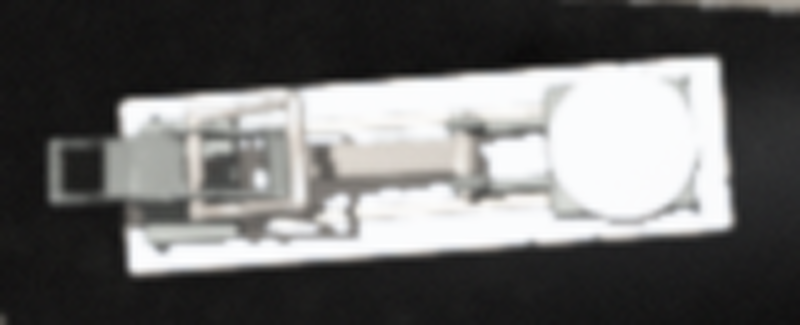

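View pics/sc.png

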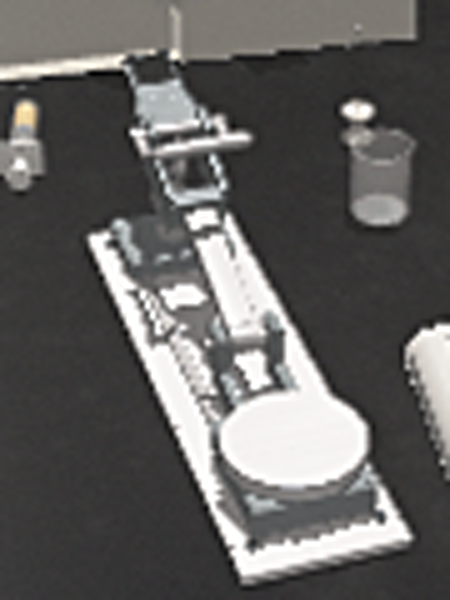

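View pics/td.png

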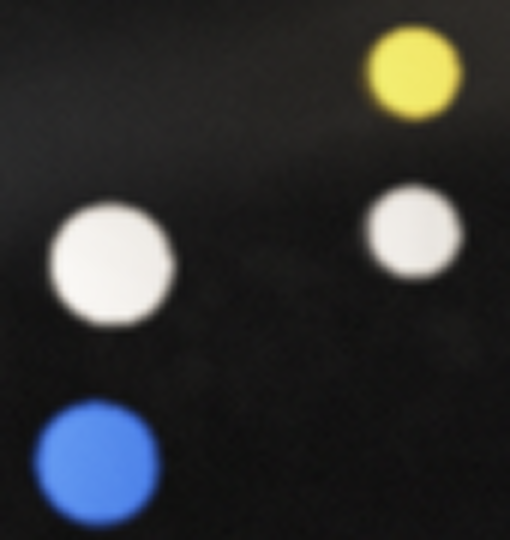

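The base corners are clear in the top crop at (120,100), (720,57), (733,230) and (130,274). The plate's edge also shows. The drawbar is up, with the handle resting down on it. I'll fit the tester pose.

Run:
```python
from h import *
c=np.array([(120,100),(720,57),(733,230),(130,274)])
P=[onz("top",q/5+[205-.4,180-.4],12) for q in c]
for p in P: print(p)
P=np.array(P);ux=(P[1]+P[2]-P[0]-P[3])[:2]/2;L=np.linalg.norm(ux);print("L",L,"W",np.linalg.norm(P[0]-P[3]),np.linalg.norm(P[1]-P[2]))
ux/=L;uy=np.array([-ux[1],ux[0]]);print("yaw",np.arctan2(ux[1],ux[0]))
C=P[:,:2].mean(0); O=C-15*ux;print("O",O,"plate",O+130*ux,"ball",O-120*ux,"hinge",O+40*ux)
# plate in views
print("platetop top",onz("top",np.array([622,143])/5+[204.6,179.6],50))
# side: ellipse extremes in crop: left 216,right 370, top 388,bottom 490
print("plate side",onz("side",np.array([293,440])/5+[259.6,129.6],50))
s=cv2.imread("pics/side0.png");t=cv2.imread("pics/top0.png")
g=s[:,:,:].min(2)
for r in range(204,234,2): print(r,g[r,295:345])
```

```text
[535.76240115 293.18084032  12.        ]
[569.4501229  -56.75396101  12.        ]
[468.72915874 -65.96146364  12.        ]
[434.63965308 282.14868948  12.        ]
L 350.6638386601892 W 101.72275324617908 101.14094485479782
yaw -1.474003947316171
O [500.69571427 128.08331539] plate [513.25908493  -1.30819019] ball [489.09875674 247.52162824] hinge [504.56136678  88.27054444]
platetop top [ 5.14077894e+02 -3.02699332e-01  5.00000000e+01]
plate side [513.18049396  -6.3773338   50.        ]
204 [251 149 198 206 228 252 255 143  63  93 114 118 109  90 248 251 247 233
 116  54 129 166 157 242 248 243 244 255 189  66  43  49  52  56  55  54
  57  53  53  55  54  53  54  57  52  49  39  94  98 187]
206 [245 249 195 212 209 232 255 141  56 105 168 205 137 106  92 250 255 255
 255 138  55 114 158 154 242 248 244 245 255 186  69  44  52  55  54  54
  55  55  54  53  54  55  53  53  57  54  47 186 125 157]
208 [242 245 251 149 178 205 178 255 147  57 141 169 254 157 105  98 104 119
 129 164 179 182 206 240 226 244 244 243 245 255 188  77  39  46  52  50
  54  53  54  55  53  55  54  56  57  56 
[... 1812 characters left out ...]
06 111 113 109  94
 171 180 115 154 147  78  48  52  53  52  54  55  54  55]
228 [ 52  53  53  52  31 107 251 255 171 110 119  86  72  79  89 115 117 118
 119 119 121 123 122 122 123 125 127 127 128 128 126 131 110  91 131 123
  98  85  80  70 157 255 142  37  50  55  54  57  56  55]
230 [ 52  54  55  51  49  47 153 255 152 103 117 127  85  67 135 175 185 183
 185 189 112  86  87  89  99  92  86  84  82  83  87  87  89  86  88  88
  86  87  85  72 160 255 255 138  36  46  53  57  55  55]
232 [ 53  52  54  51  52  40  44 188 255 182 113 116 124  87  64 123 140 123
 104  87  83  84  88  90  88  89  89  87  89  87  87  88  88  89  85  86
  89  93  93  76  88 118 247 255 172  58  44  52  53  53]
```

Request:
{"fn": "step_arm", "kwargs": {"moves": [[0.1, -0.073, 0.026, 0, 0, 0.065], [0.2, -0.146, 0.052, 0, 0, 0.13], [0.3, -0.219, 0.079, 0, 0, 0.195], [0.4004, -0.292, 0.1048, 0, 0, 0.2596], [0.4004, -0.292, 0.1048, 0, 0, 0.2596], [0.4004, -0.292, 0.1048, 0, 0, 0.2596], [0.4004, -0.292, 0.1048, 0, 0, 0.2596], [0.4004, -0.292, 0.1048, 0, 0, 0.2596], [0.4004, -0.292, 0.1048, 0, 0, 0.2596], [0.4004, -0.292, 0.1048, 0, 0, 0.2596], [0.4004, -0.292, 0.1048, 0, 0, 0.2596], [0.4004, -0.292, 0.1048, 0, 0, 0.2596]], "gripper": 0}}

```text
time: 1.3
eef_pos: [479.7, -241.1, 299.2]
tool_rot: [-0.001, 1.0, 0.002, -0.001]
wrist_force: [-1.0, -1.4, 0.4]
grip_width: 87.2
```

Request:
{"fn": "step_arm", "kwargs": {"moves": [[0, 0, 0.09, 0, 0, 0], [0, 0, 0.09, 0, 0, 0], [0, 0, 0.09, 0, 0, 0], [0, 0, 0.09, 0, 0, 0], [0, 0, 0.09, 0, 0, 0]]}}

```text
time: 1.8
eef_pos: [479.7, -244.5, 212.3]
tool_rot: [0.001, 1.0, -0.001, 0.002]
wrist_force: [1.0, 0.1, 1.2]
grip_width: 87.0
```

Run:
```python
from h import *
for n,b in(("side",(270,150,120,170)),("top",(340,150,160,120))):
    im=env.get_image(n)[:,:,::-1]; cv2.imwrite(f"pics/{n}1.png",im); crop(im,*b,4 if n=="top" else 3,f"pics/{n}1c.png")
s=env.get_state();print(s["eef_pos"],s["tool_rot"],s["time"])
```

```text
[ 479.80888056 -244.04972412  212.42317725] [ 1.23675961e-03  9.99997528e-01 -2.68903438e-04  1.82841549e-03] 1.9
```

View pics/side1c.png

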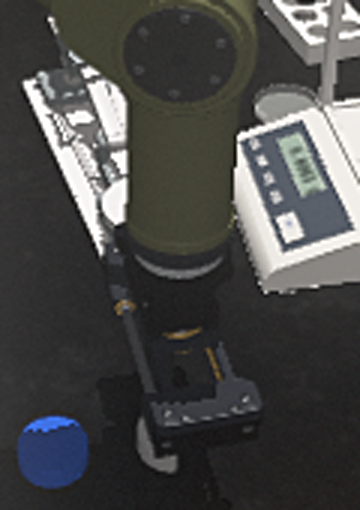

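View pics/top1c.png

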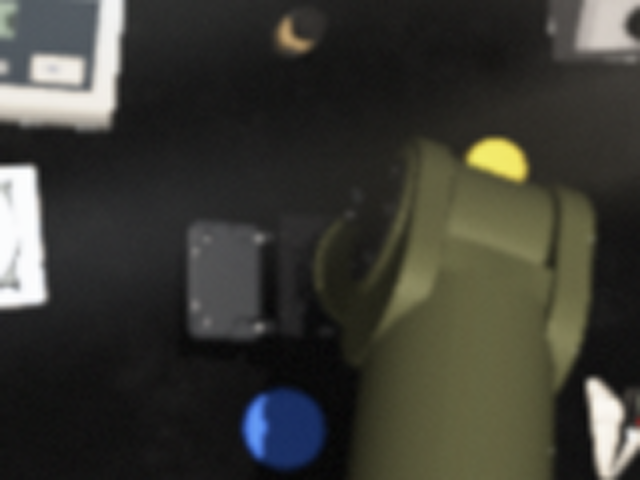

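The arm hides most of the disc, but the disc lies between the fingers. Going down.

Request:
{"fn": "step_arm", "kwargs": {"moves": [[0, 0, 0.024, 0, 0, 0], [0, 0, 0.024, 0, 0, 0], [0, 0, 0.024, 0, 0, 0], [0, 0, 0.024, 0, 0, 0]]}}

```text
time: 2.3
eef_pos: [479.4, -243.4, 187.3]
tool_rot: [0.001, 1.0, 0.0, 0.001]
wrist_force: [-0.3, -0.1, 0.6]
grip_width: 87.5
```

Request:
{"fn": "step_arm", "kwargs": {"moves": [[0, 0, 0, 0, 0, 0], [0, 0, 0, 0, 0, 0], [0, 0, 0, 0, 0, 0], [0, 0, 0, 0, 0, 0], [0, 0, 0, 0, 0, 0], [0, 0, 0, 0, 0, 0], [0, 0, 0, 0, 0, 0]], "gripper": 1, "force": 25}}

```text
time: 3.0
eef_pos: [478.9, -243.3, 186.0]
tool_rot: [0.0, 1.0, 0.0, 0.0]
wrist_force: [0.2, -0.8, 0.8]
grip_width: 55.2
```

Request:
{"fn": "step_arm", "kwargs": {"moves": [[0, 0, -0.05, 0, 0, 0], [0, 0, -0.1, 0, 0, 0], [0.0344, -0.05, -0.104, 0, 0, 0], [0.0344, -0.09, -0.104, 0, 0, 0], [0.0344, -0.13, -0.104, 0, 0, 0], [0.0344, -0.17, -0.104, 0, 0, 0], [0.0344, -0.21, -0.104, 0, 0, 0], [0.0344, -0.242, -0.104, 0, 0, 0], [0.0344, -0.242, -0.104, 0, 0, 0], [0.0344, -0.242, -0.104, 0, 0, 0], [0.0344, -0.242, -0.104, 0, 0, 0], [0.0344, -0.242, -0.104, 0, 0, 0]]}}

```text
time: 4.2
eef_pos: [513.2, -2.7, 289.5]
tool_rot: [0.0, 1.0, -0.001, -0.0]
wrist_force: [0.7, -0.5, -2.1]
grip_width: 55.1
```

Run:
```python
from h import *
for n,b in(("side",(240,110,160,150)),("top",(240,150,160,120))):
    im=env.get_image(n)[:,:,::-1]; cv2.imwrite(f"pics/{n}2.png",im); crop(im,*b,4,f"pics/{n}2c.png")
s=env.get_state();print(s["eef_pos"],s["tool_rot"],s["time"],s["wrist_force"],s["grip_width"])
```

```text
[513.23431623  -2.35282811 289.71103968] [ 8.78354913e-05  9.99999488e-01 -9.83749596e-04 -2.18450557e-04] 4.3 [-0.78531319  0.45015413 -2.5615142 ] 55.10117963455457
```

View pics/side2c.png

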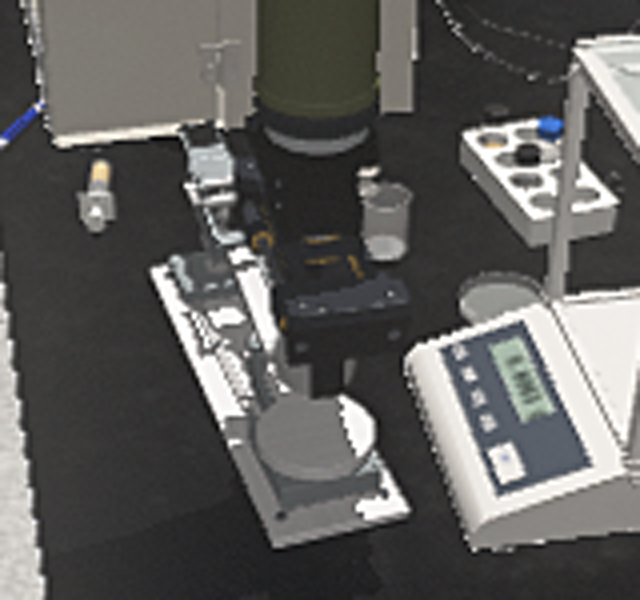

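View pics/top2c.png

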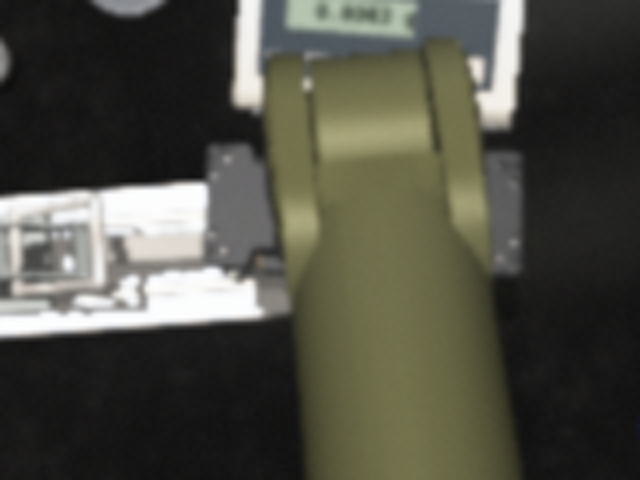

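Side crop: the disc hangs above the plate, behind finger (325,375). Lowering.

Request:
{"fn": "step_arm", "kwargs": {"moves": [[0, 0, 0.025, 0, 0, 0], [0, 0, 0.045, 0, 0, 0], [0, 0, 0.05, 0, 0, 0], [0, 0, 0.053, 0, 0, 0], [0, 0, 0.054, 0, 0, 0], [0, 0, 0.054, 0, 0, 0], [0, 0, 0.054, 0, 0, 0], [0, 0, 0.054, 0, 0, 0]]}}

```text
time: 5.1
eef_pos: [513.5, -1.1, 236.6]
tool_rot: [0.0, 1.0, 0.0, 0.001]
wrist_force: [-0.7, -0.4, -2.7]
grip_width: 55.2
```

Run:
```python
from h import *
n="side";im=env.get_image(n)[:,:,::-1]; cv2.imwrite(f"pics/{n}3.png",im); crop(im,280,160,80,80,8,f"pics/{n}3c.png")
s=env.get_state();print(s["eef_pos"],s["time"],s["wrist_force"])
```

```text
[513.4747233   -1.13266828 236.44181262] 5.15 [-0.49680895 -0.67323711 -2.28664824]
```

View pics/side3c.png

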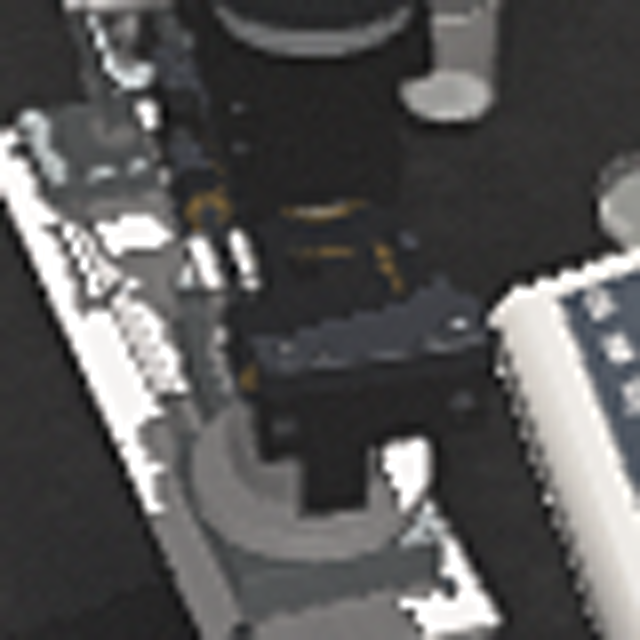

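The disc sits concentric as far as visible, just above the plate and still hanging. Lowering 1 mm, then releasing.

Request:
{"fn": "step_arm", "kwargs": {"moves": [[0, 0, 0.0008, 0, 0, 0], [0, 0, 0.0012, 0, 0, 0], [0, 0, 0.0012, 0, 0, 0]]}}

```text
time: 5.45
eef_pos: [513.5, -1.1, 236.0]
tool_rot: [0.0, 1.0, 0.0, 0.0]
wrist_force: [-2.8, -1.0, 5.6]
grip_width: 55.3
```

Request:
{"fn": "step_arm", "kwargs": {"moves": [[0, 0, 0, 0, 0, 0], [0, 0, 0, 0, 0, 0], [0, 0, 0, 0, 0, 0], [0, 0, 0, 0, 0, 0], [0, 0, 0, 0, 0, 0], [0, 0, -0.03, 0, 0, 0], [0, 0, -0.07, 0, 0, 0], [0, 0.05, -0.085, 0, 0, 0], [0, 0.1, -0.085, 0, 0, 0], [0, 0.15, -0.085, 0, 0, 0], [0, 0.18, -0.085, 0, 0, 0], [0, 0.18, -0.085, 0, 0, 0]], "gripper": 0.2}}

```text
time: 6.65
eef_pos: [512.2, -187.5, 319.4]
tool_rot: [0.001, 1.0, -0.005, -0.0]
wrist_force: [-0.5, 0.6, -0.8]
grip_width: 69.4
```

Run:
```python
from h import *
for n,b,k in(("side",(280,160,80,80),8),("top",(290,180,80,60),8)):
    im=env.get_image(n)[:,:,::-1]; cv2.imwrite(f"pics/{n}4.png",im); crop(im,*b,k,f"pics/{n}4c.png")
s=env.get_state();print(s["eef_pos"],s["time"],s["wrist_force"])
```

```text
[ 513.11734551 -181.63820522  319.42903406] 6.75 [-0.11566574  1.12222903 -0.04849855]
```

View pics/side4c.png

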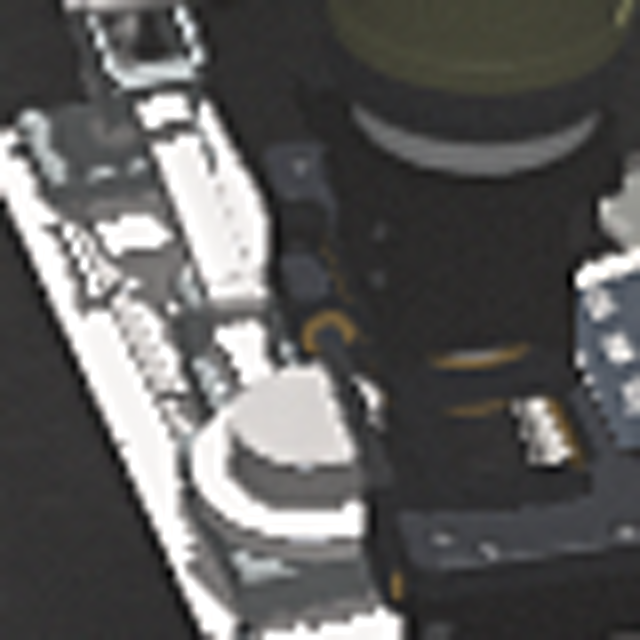

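View pics/top4c.png

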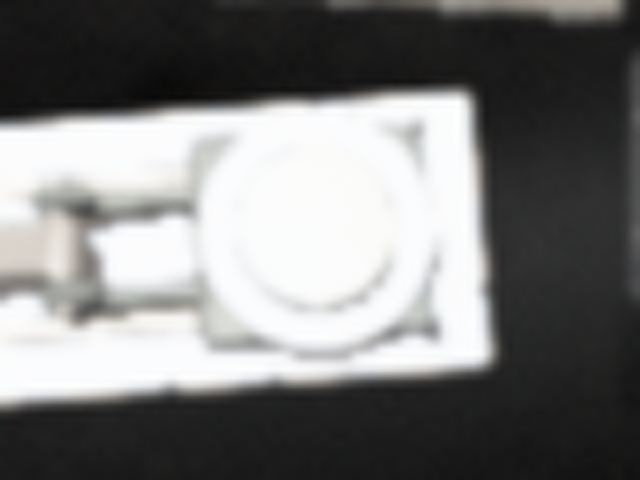

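Both views show the disc lying flat and roughly concentric on the plate. I'll measure it with enhanced contrast.

Run:
```python
from h import *
t=cv2.imread("pics/top4.png")
c=t[180:240,290:370].min(2).astype(float)
e=np.clip((c-200)/55*255,0,255).astype(np.uint8)
cv2.imwrite("pics/te.png",cv2.resize(e,None,fx=9,fy=9,interpolation=cv2.INTER_CUBIC))
for z,P in((50,(513.4,-1.2)),(70,(513.4,-1.2))):
    u=np.array(proj("top",(*P,z)));print(z,(u-[290,180]+.5)*9, "r",9*403.3*(42 if z==50 else 28)/(1183-z))
    print("side",(np.array(proj("side",(*P,z)))-[280,160]+.5)*8)
```

```text
50 [358.32313476 260.52971757] r 134.5519858781995
side [306.89118721 455.47899039]
70 [359.19108049 254.48324425] r 91.31320754716981
side [307.15024302 411.34623571]
```

View pics/te.png

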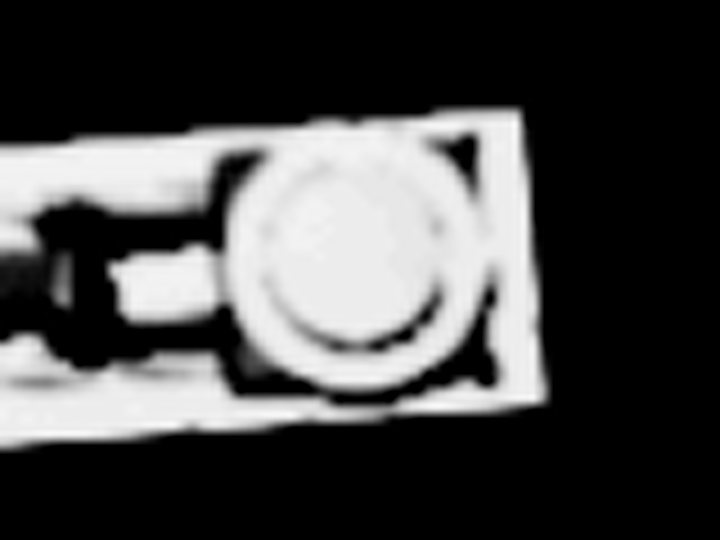

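The large disc is about 1.5 mm off towards +y: it is 353 against 357 px for the plate, where parallax predicts +1. I'll re-centre it with a regrasp.

Request:
{"fn": "step_arm", "kwargs": {"moves": [[0, -0.05, 0, 0, 0, 0], [0, -0.1, 0, 0, 0, 0], [0, -0.15, 0, 0, 0, 0], [0, -0.1786, 0, 0, 0, 0], [0, -0.1786, 0, 0, 0, 0], [0, -0.1786, 0, 0, 0, 0], [0, -0.1786, 0.03, 0, 0, 0], [0, -0.1786, 0.06, 0, 0, 0], [0, -0.1786, 0.08, 0, 0, 0], [0, -0.1786, 0.083, 0, 0, 0], [0, -0.1786, 0.083, 0, 0, 0], [0, -0.1786, 0.083, 0, 0, 0]], "gripper": 0}}

```text
time: 7.95
eef_pos: [513.9, -3.0, 237.9]
tool_rot: [0.0, 1.0, -0.0, 0.001]
wrist_force: [-0.3, 0.3, -0.4]
grip_width: 87.3
```

Request:
{"fn": "step_arm", "kwargs": {"moves": [[0, 0, 0, 0, 0, 0], [0, 0, 0, 0, 0, 0], [0, 0, 0, 0, 0, 0], [0, 0, 0, 0, 0, 0], [0, 0, 0, 0, 0, 0], [0, 0, 0, 0, 0, 0]], "gripper": 1, "force": 5}}

```text
time: 8.55
eef_pos: [513.3, -2.3, 236.9]
tool_rot: [-0.0, 1.0, 0.0, 0.0]
wrist_force: [-0.5, 0.2, 1.5]
grip_width: 55.7
```

Request:
{"fn": "step_arm", "kwargs": {"moves": [[0, 0, 0, 0, 0, 0], [0, 0, 0, 0, 0, 0], [0, 0, 0, 0, 0, 0], [0, 0, 0, 0, 0, 0], [0, 0, 0, 0, 0, 0], [0, 0, -0.03, 0, 0, 0], [0, 0, -0.07, 0, 0, 0], [0, 0.05, -0.085, 0, 0, 0], [0, 0.1, -0.085, 0, 0, 0], [0, 0.15, -0.085, 0, 0, 0], [0, 0.2, -0.085, 0, 0, 0], [0, 0.2, -0.085, 0, 0, 0]], "gripper": 0}}

```text
time: 9.75
eef_pos: [511.6, -211.0, 321.5]
tool_rot: [0.002, 1.0, -0.006, -0.0]
wrist_force: [-0.5, 0.6, -0.2]
grip_width: 87.1
```

Run:
```python
from h import *
t=env.get_image("top")[:,:,::-1]
c=t[180:240,290:370].min(2).astype(float)
e=np.clip((c-200)/55*255,0,255).astype(np.uint8)
cv2.imwrite("pics/te2.png",cv2.resize(e,None,fx=9,fy=9,interpolation=cv2.INTER_CUBIC))
s=env.get_state();print(s["eef_pos"],s["time"])
```

```text
[ 512.22581476 -207.44479626  321.37669619] 9.8
```

View pics/te2.png

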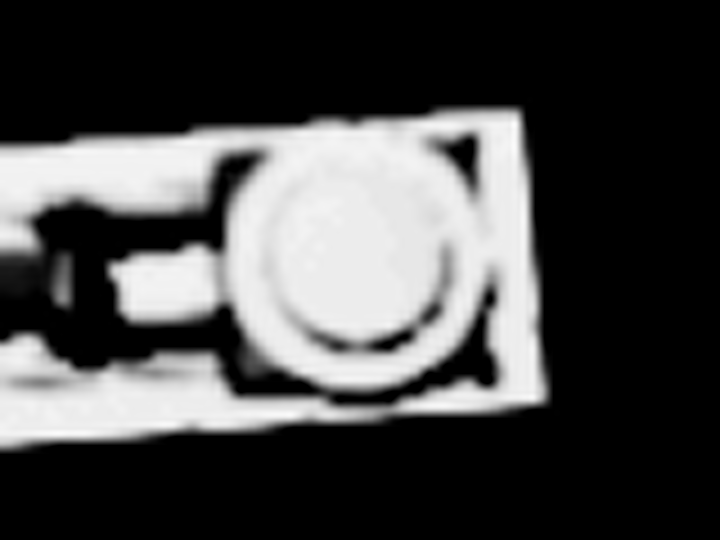

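It's centred now (357.5 against 357 px). Next, the small weight at about (498,-388).

Request:
{"fn": "step_arm", "kwargs": {"moves": [[-0.0154, 0.05, 0, 0, 0, 0], [-0.0154, 0.1, 0, 0, 0, 0], [-0.0154, 0.15, 0.02, 0, 0, 0], [-0.0154, 0.1854, 0.05, 0, 0, 0], [-0.0154, 0.1854, 0.08, 0, 0, 0], [-0.0154, 0.1854, 0.08, 0, 0, 0], [-0.0154, 0.1854, 0.1, 0, 0, 0], [-0.0154, 0.1854, 0.125, 0, 0, 0], [-0.0154, 0.1854, 0.1348, 0, 0, 0], [-0.0154, 0.1854, 0.1358, 0, 0, 0], [-0.0154, 0.1854, 0.1358, 0, 0, 0], [-0.0154, 0.1854, 0.1358, 0, 0, 0]]}}

```text
time: 11.0
eef_pos: [498.8, -387.9, 187.8]
tool_rot: [0.001, 1.0, 0.0, 0.001]
wrist_force: [-0.6, 0.5, -0.0]
grip_width: 86.9
```

Request:
{"fn": "step_arm", "kwargs": {"moves": [[0, 0, 0, 0, 0, 0], [0, 0, 0, 0, 0, 0], [0, 0, 0, 0, 0, 0], [0, 0, 0, 0, 0, 0], [0, 0, 0, 0, 0, 0], [0, 0, 0, 0, 0, 0], [0, 0, 0, 0, 0, 0], [0, 0, 0, 0, 0, 0]], "gripper": 1, "force": 25}}

```text
time: 11.8
eef_pos: [497.9, -388.0, 185.9]
tool_rot: [0.0, 1.0, 0.0, -0.0]
wrist_force: [0.1, 0.5, 0.1]
grip_width: 41.2
```

Request:
{"fn": "step_arm", "kwargs": {"moves": [[0, 0, -0.05, 0, 0, 0], [0, 0, -0.1, 0, 0, 0], [0.0154, -0.05, -0.134, 0, 0, 0], [0.0154, -0.1, -0.134, 0, 0, 0], [0.0154, -0.15, -0.134, 0, 0, 0], [0.0154, -0.2, -0.134, 0, 0, 0], [0.0154, -0.25, -0.134, 0, 0, 0], [0.0154, -0.3, -0.134, 0, 0, 0], [0.0154, -0.34, -0.134, 0, 0, 0], [0.0154, -0.37, -0.134, 0, 0, 0], [0.0154, -0.3854, -0.134, 0, 0, 0], [0.0154, -0.3854, -0.134, 0, 0, 0]]}}

```text
time: 13.0
eef_pos: [512.8, 0.7, 319.9]
tool_rot: [-0.0, 1.0, 0.003, -0.0]
wrist_force: [1.2, -0.4, -3.0]
grip_width: 41.2
```

Request:
{"fn": "step_arm", "kwargs": {"moves": [[0, 0, 0, 0, 0, 0], [0, 0, 0, 0, 0, 0], [0, 0, 0.03, 0, 0, 0], [0, 0, 0.05, 0, 0, 0], [0, 0, 0.06, 0, 0, 0], [0, 0, 0.063, 0, 0, 0], [0, 0, 0.0635, 0, 0, 0], [0, 0, 0.0635, 0, 0, 0], [0, 0, 0.0635, 0, 0, 0]]}}

```text
time: 13.9
eef_pos: [513.7, -2.5, 257.4]
tool_rot: [0.0, 1.0, 0.0, 0.001]
wrist_force: [0.2, -0.9, -2.2]
grip_width: 41.2
```

Request:
{"fn": "step_arm", "kwargs": {"moves": [[0, 0, 0.0005, 0, 0, 0], [0, 0, 0.001, 0, 0, 0], [0, 0, 0.001, 0, 0, 0], [0, 0, 0.001, 0, 0, 0]]}}

```text
time: 14.3
eef_pos: [513.5, -2.5, 255.8]
tool_rot: [0.0, 1.0, 0.0, 0.0]
wrist_force: [-0.9, -0.0, 1.7]
grip_width: 41.0
```

Contact made; releasing and moving clear for a look.

Request:
{"fn": "step_arm", "kwargs": {"moves": [[0, 0, 0, 0, 0, 0], [0, 0, 0, 0, 0, 0], [0, 0, 0, 0, 0, 0], [0, 0, 0, 0, 0, 0], [0, 0, 0, 0, 0, 0], [0, 0, -0.02, 0, 0, 0], [0, 0, -0.06, 0, 0, 0], [0, 0.05, -0.085, 0, 0, 0], [0, 0.1, -0.085, 0, 0, 0], [0, 0.15, -0.085, 0, 0, 0], [0, 0.2, -0.085, 0, 0, 0], [0, 0.2, -0.085, 0, 0, 0]], "gripper": 0}}

```text
time: 15.5
eef_pos: [511.6, -210.6, 340.2]
tool_rot: [0.002, 1.0, -0.005, -0.0]
wrist_force: [-1.1, 0.5, -1.0]
grip_width: 86.9
```

Run:
```python
from h import *
t=env.get_image("top")[:,:,::-1];cv2.imwrite("pics/top5.png",t)
c=t[180:240,290:370].min(2).astype(float)
e=np.clip((c-200)/55*255,0,255).astype(np.uint8)
crop(t,205,185,80,60,9,"pics/th5.png")
e=cv2.resize(e,None,fx=9,fy=9,interpolation=cv2.INTER_CUBIC)
cv2.imwrite("pics/te3.png",e)
s=env.get_image("side")[:,:,::-1];cv2.imwrite("pics/side5.png",s);crop(s,270,130,80,70,9,"pics/sh5.png");crop(s,280,160,80,80,7,"pics/sp5.png")
s=env.get_state();print(s["eef_pos"],s["time"])
for z in(50,70,90): print((np.array(proj("top",(513.4,-2.6,z)))-[290,180]+.5)*9)
```

```text
[ 512.79070452 -204.59603558  340.06225537] 15.6
[362.80428534 260.63813693]
[363.75212926 254.59348023]
[364.73437927 248.32940662]
```

View pics/te3.png

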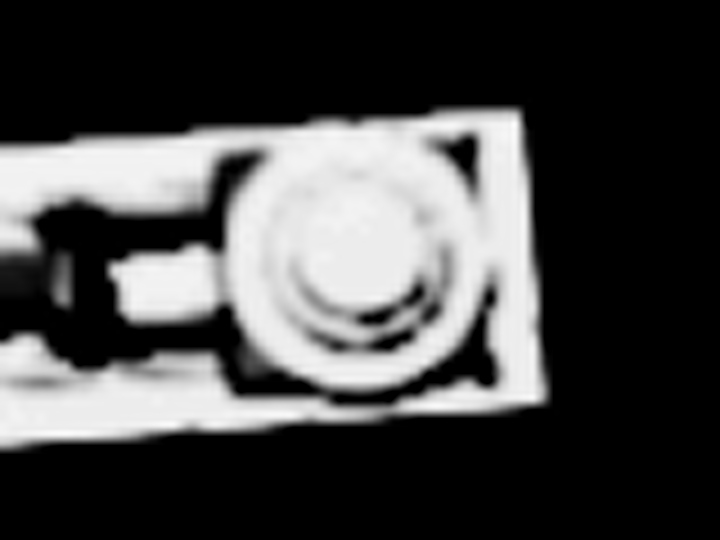

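View pics/th5.png

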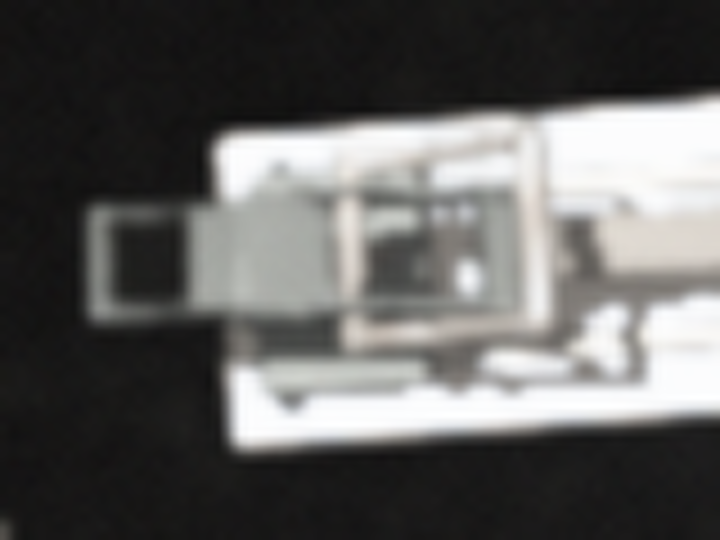

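View pics/sh5.png

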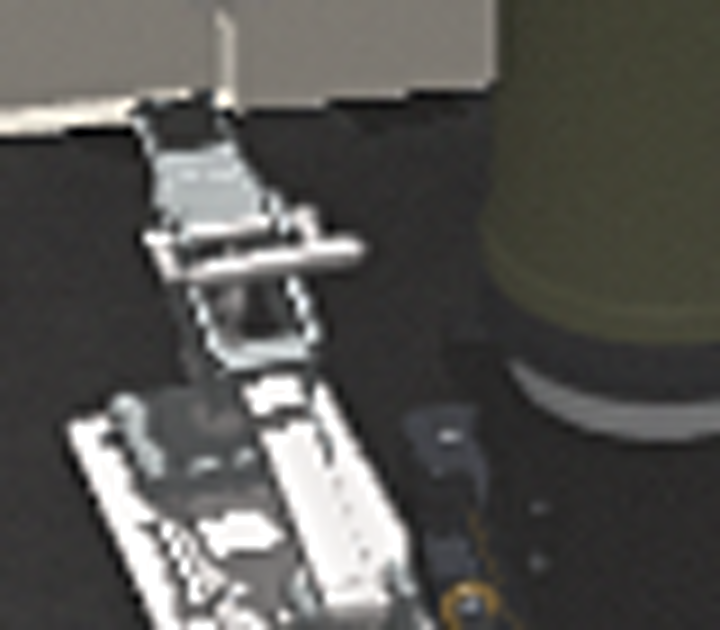

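View pics/sp5.png

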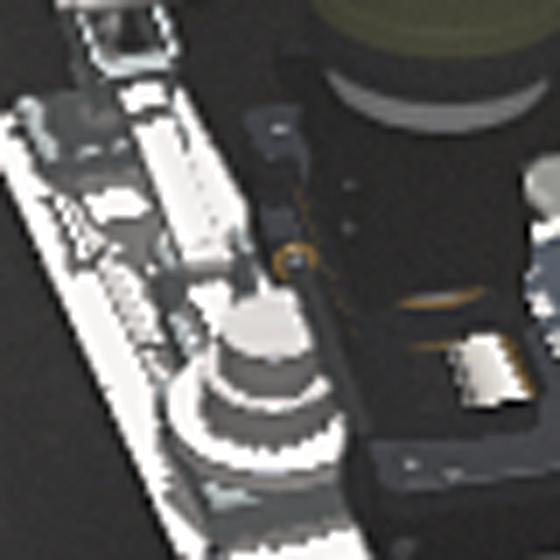

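The stack is concentric in both views (small ≈362 against an expected 359 px, about 1 mm). Next I'll find the drawbar and handle angles. The handle cross bar has its centre at (539,230) in the top crop, and runs from (170,268) to (362,245) in the side crop.

```bash
cat >> h.py <<'E'
yaw=-1.474
ux=np.array([np.cos(yaw),np.sin(yaw)]);uy=np.array([-ux[1],ux[0]])
O=np.array([513.4,-2.6])-130*ux; H=O+40*ux
def bar(a,b,th):  # along from hinge toward ball, up
    s=a*np.cos(th)-b*np.sin(th);z=55+a*np.sin(th)+b*np.cos(th)
    return np.r_[H-s*ux,z]
def hbar(h,th):   # handle angle h
    r=60.5;p0=np.arctan2(34,50)  # from +x(toward hinge) up
    p=p0+h; return bar(150-r*np.cos(p),24+r*np.sin(p),th)
E
python3 - <<'E'
from h import *
st=np.array([265,257])/9-.5+[270,130];tt=np.array([539,230])/9-.5+[205,185]
P,g=tri(st,tt);print("handlebar tri",P,g)
print("pin etc")
for th in(.2,.25,.3,.35,.4):
    q=hbar(0,th);print(th,q.round(1),"top",((np.array(proj("top",q))+.5-[205,185])*9).round(),"side",((np.array(proj("side",q))+.5-[270,130])*9).round(),
     "pad",bar(208,21,th).round(),((np.array(proj("top",bar(208,21,th)))+.5-[205,185])*9).round(),((np.array(proj("side",bar(208,21,th)))+.5-[270,130])*9).round())
E
```

```text
handlebar tri [495.201189   167.58465047 143.12478249] 2.512495000583028
pin etc
0.2 [496.3 173.  131.7] top [526. 233.] side [270. 277.] pad [485. 286. 117.] [150. 266.] [182. 154.]
0.25 [496.7 169.1 135.9] top [537. 231.] side [273. 272.] pad [486. 282. 127.] [153. 262.] [183. 134.]
0.3 [497.1 165.  140. ] top [549. 229.] side [276. 268.] pad [486. 279. 137.] [157. 258.] [185. 115.]
0.35 [497.5 160.6 143.8] top [562. 227.] side [280. 265.] pad [487. 274. 146.] [164. 255.] [187.  97.]
0.4 [498.  156.1 147.4] top [576. 224.] side [283. 262.] pad [487. 270. 155.] [173. 251.] [190.  80.]
```

Measured drawbar θ≈0.28 with the handle about down and the cross bar near (496.5,166.5,~140). Plan: align the jaws to the tester, grip the bar lightly, and follow the circle about the pin.

Request:
{"fn": "step_arm", "kwargs": {"moves": [[0, -0.05, -0.03, 0, 0, -0.02], [-0.005, -0.1, -0.03, 0, 0, -0.05], [-0.01, -0.15, -0.03, 0, 0, -0.097], [-0.015, -0.2, -0.03, 0, 0, -0.097], [-0.0169, -0.25, -0.03, 0, 0, -0.097], [-0.0169, -0.3, -0.03, 0, 0, -0.097], [-0.0169, -0.34, -0.03, 0, 0, -0.097], [-0.0169, -0.3691, -0.03, 0, 0, -0.097], [-0.0169, -0.3691, -0.03, 0, 0, -0.097], [-0.0169, -0.3691, -0.03, 0, 0, -0.097], [-0.0169, -0.3691, -0.03, 0, 0, -0.097], [-0.0169, -0.3691, -0.03, 0, 0, -0.097]], "gripper": 0.6, "force": 5}}

```text
time: 16.8
eef_pos: [496.4, 165.4, 370.3]
tool_rot: [0.0, 0.999, 0.048, -0.0]
wrist_force: [-0.5, -0.6, -0.4]
grip_width: 35.1
```

Run:
```python
from h import *
s=env.get_image("side")[:,:,::-1];crop(s,240,90,110,110,6,"pics/s6.png")
s=env.get_state();print(s["eef_pos"],s["tool_rot"],s["time"],s["grip_width"])
```

```text
[496.46484511 165.35772258 370.30703844] [ 3.01389569e-04  9.98871821e-01  4.74866660e-02 -1.07789038e-04] 16.85 34.608554775714076
```

View pics/s6.png

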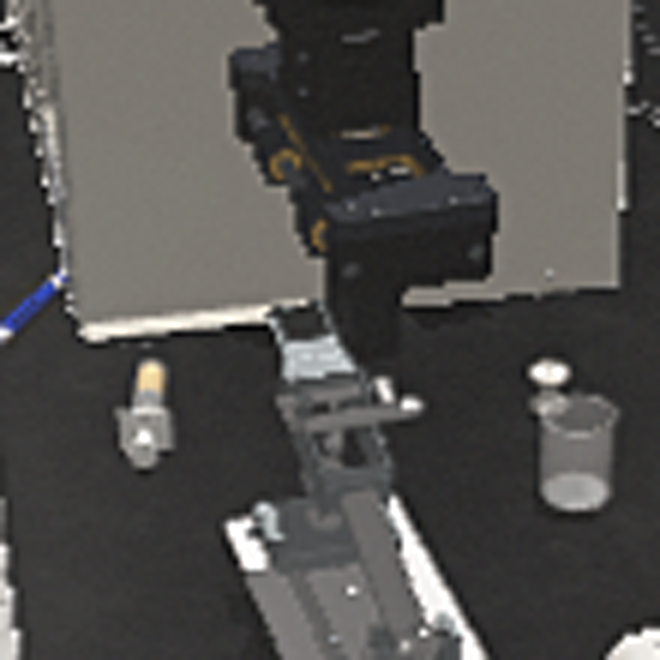

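The hand is directly above the cross bar (bar at (350,410) in the crop, finger tip at (365,355)). Descending.

Request:
{"fn": "step_arm", "kwargs": {"moves": [[0, 0, 0.03, 0, 0, 0], [0, 0, 0.05, 0, 0, 0], [0, 0, 0.058, 0, 0, 0], [0, 0, 0.06, 0, 0, 0], [0, 0, 0.06, 0, 0, 0], [0, 0, 0.06, 0, 0, 0]]}}

```text
time: 17.45
eef_pos: [496.8, 166.7, 311.5]
tool_rot: [-0.0, 0.999, 0.048, 0.001]
wrist_force: [-0.6, 0.2, 0.2]
grip_width: 34.7
```

Run:
```python
from h import *
s=env.get_image("side")[:,:,::-1];crop(s,270,120,70,70,9,"pics/s7.png")
s=env.get_state();print(s["eef_pos"],s["time"],s["wrist_force"])
```

```text
[496.76638803 166.6904172  311.4873308 ] 17.5 [-0.54899172  0.07678112  0.50626913]
```

View pics/s7.png

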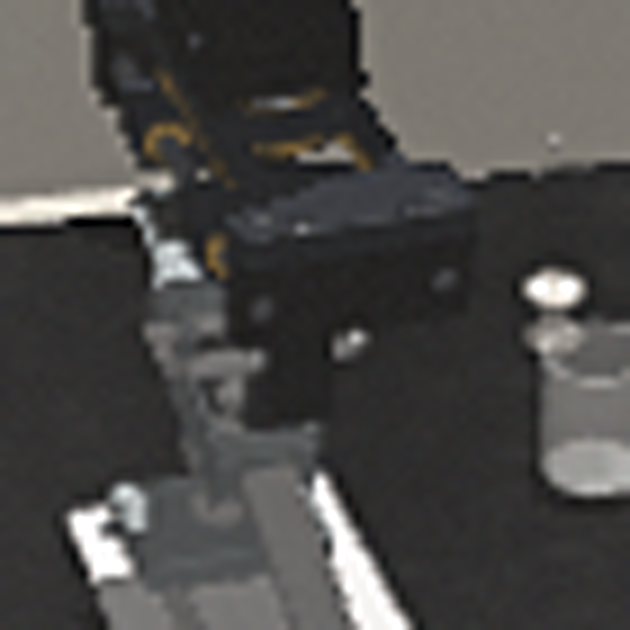

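The near finger is in front of the bar between the wire arms (250–330 within 180–365). Closing gently.

Request:
{"fn": "step_arm", "kwargs": {"moves": [[0, 0, 0, 0, 0, 0], [0, 0, 0, 0, 0, 0], [0, 0, 0, 0, 0, 0], [0, 0, 0, 0, 0, 0], [0, 0, 0, 0, 0, 0]], "gripper": 1, "force": 5}}

```text
time: 18.0
eef_pos: [496.2, 167.0, 310.5]
tool_rot: [-0.0, 0.999, 0.049, 0.0]
wrist_force: [-1.5, 1.2, 0.3]
grip_width: 9.7
```

Request:
{"fn": "step_arm", "kwargs": {"moves": [[0, -0.0014, -0.0033, 0, 0, 0], [0, -0.0029, -0.0066, 0, 0, 0], [0, -0.0047, -0.0098, 0, 0, 0], [0, -0.0067, -0.0129, 0, 0, 0], [0, -0.0088, -0.0158, 0, 0, 0], [0, -0.0111, -0.0186, 0, 0, 0], [0, -0.0111, -0.0186, 0, 0, 0]]}}

```text
time: 18.7
eef_pos: [495.3, 177.3, 329.7]
tool_rot: [0.001, 0.999, 0.048, 0.0]
wrist_force: [-0.5, -3.4, 2.9]
grip_width: 9.2
```

Request:
{"fn": "step_arm", "kwargs": {"moves": [[0, -0.0025, -0.0026, 0, 0, 0], [0, -0.0051, -0.0051, 0, 0, 0], [0, -0.0079, -0.0075, 0, 0, 0], [0, -0.0108, -0.0097, 0, 0, 0], [0, -0.0108, -0.0097, 0, 0, 0], [0, -0.0108, -0.0097, 0, 0, 0]]}}

```text
time: 19.3
eef_pos: [494.1, 189.2, 339.1]
tool_rot: [-0.001, 0.999, 0.049, 0.0]
wrist_force: [-0.9, -2.6, 2.8]
grip_width: 9.6
```

Run:
```python
from h import *
for n,b,k in(("side",(260,110,80,80),8),("top",(205,175,90,70),8)):
    im=env.get_image(n)[:,:,::-1]; crop(im,*b,k,f"pics/{n}8c.png")
s=env.get_state();print(s["eef_pos"],s["time"],s["wrist_force"])
```

```text
[494.10270675 188.97358793 338.91733748] 19.4 [-1.57365457 -1.25059413  2.79927278]
```

View pics/side8c.png

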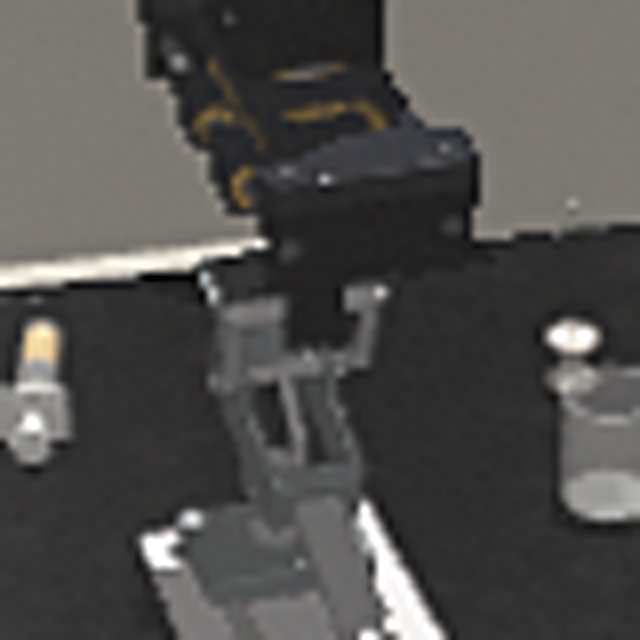

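View pics/top8c.png

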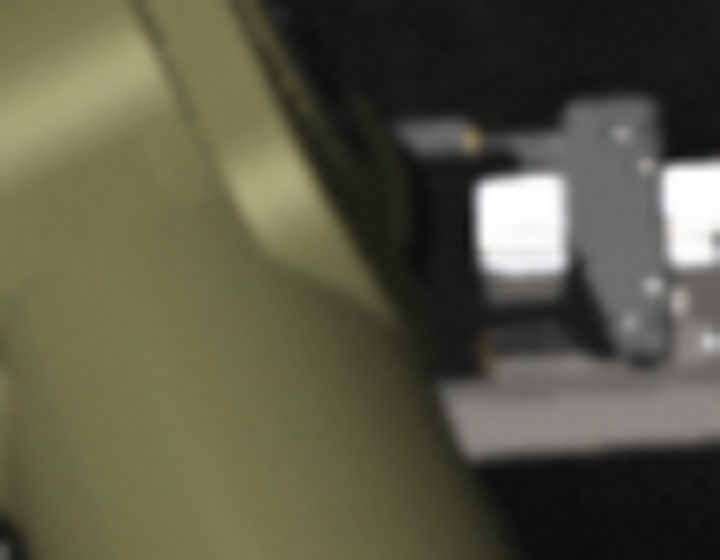

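The handle is clearly rising. Continuing to the stop.

Request:
{"fn": "step_arm", "kwargs": {"moves": [[0, -0.0029, -0.0024, 0, 0, 0], [0, -0.0058, -0.0045, 0, 0, 0], [0, -0.0085, -0.0062, 0, 0, 0], [0, -0.0085, -0.0062, 0, 0, 0]]}}

```text
time: 19.8
eef_pos: [493.3, 196.9, 344.7]
tool_rot: [0.0, 0.999, 0.049, -0.0]
wrist_force: [-0.5, -2.8, -1.4]
grip_width: 9.5
```

Request:
{"fn": "step_arm", "kwargs": {"moves": [[0, -0.0014, -0.0009, 0, 0, 0], [0, -0.0028, -0.0018, 0, 0, 0], [0, -0.0028, -0.0018, 0, 0, 0]]}}

```text
time: 20.1
eef_pos: [493.3, 197.7, 345.5]
tool_rot: [0.002, 0.999, 0.048, -0.001]
wrist_force: [1.8, -5.5, -5.0]
grip_width: 9.8
```

Request:
{"fn": "step_arm", "kwargs": {"moves": [[0, -0.0014, -0.0006, 0, 0, 0], [0, -0.002, -0.001, 0, 0, 0], [0, -0.002, -0.001, 0, 0, 0]]}}

```text
time: 20.4
eef_pos: [493.2, 198.3, 346.0]
tool_rot: [0.003, 0.999, 0.047, -0.001]
wrist_force: [2.5, -9.0, -6.7]
grip_width: 10.1
```

The stop is reached (force rose to 9/7 N while position stalled). Releasing, then lifting away for a look.

Request:
{"fn": "step_arm", "kwargs": {"moves": [[0, 0.002, 0.001, 0, 0, 0], [0, 0.002, 0.001, 0, 0, 0]]}}

```text
time: 20.6
eef_pos: [493.2, 197.6, 345.8]
tool_rot: [0.002, 0.999, 0.048, -0.001]
wrist_force: [-0.2, -6.6, -3.7]
grip_width: 9.8
```

Request:
{"fn": "step_arm", "kwargs": {"moves": [[0, 0, 0, 0, 0, 0], [0, 0, 0, 0, 0, 0], [0, 0, 0, 0, 0, 0], [0, 0, 0, 0, 0, 0], [0, 0, -0.03, 0, 0, 0], [0, 0, -0.06, 0, 0, 0], [0, 0.05, -0.09, 0, 0, 0], [0, 0.1, -0.09, 0, 0, 0], [0, 0.15, -0.09, 0, 0, 0], [0, 0.2, -0.09, 0, 0, 0], [0, 0.22, -0.09, 0, 0, 0]], "gripper": 0.6}}

```text
time: 21.7
eef_pos: [514.5, -23.8, 437.1]
tool_rot: [0.001, 0.999, 0.046, 0.0]
wrist_force: [0.4, -0.1, 0.3]
grip_width: 35.2
```

Run:
```python
from h import *
for n,b,k in(("side",(260,110,80,80),8),("top",(205,175,90,70),8)):
    im=env.get_image(n)[:,:,::-1]; cv2.imwrite(f"pics/{n}9.png",im);crop(im,*b,k,f"pics/{n}9c.png")
s=env.get_state();print(s["eef_pos"],s["time"],s["wrist_force"],s["joints"])
for th in(.2,.24,.28,.32):
  for h in(.65,.75):
    q=hbar(h,th);print(th,h,q.round(1),"top",((np.array(proj("top",q))+.5-[205,175])*8).round(),"side",((np.array(proj("side",q))+.5-[260,110])*8).round())
  q=bar(208,21,th);print("pad",q.round(1),"top",((np.array(proj("top",q))+.5-[205,175])*8).round(),"side",((np.array(proj("side",q))+.5-[260,110])*8).round())
```

```text
[514.70455295 -24.42874511 436.69466887] 21.8 [-0.14045067  0.47887332  0.31401713] [ 0.54242024  0.04521667 -0.56031464  1.71555831  0.02578668  1.38754086
 -1.50396259]
0.2 0.65 [493.9 198.4 160.7] top [373. 285.] side [299. 307.]
0.2 0.75 [493.4 203.8 163.5] top [355. 286.] side [295. 293.]
pad [485.4 285.7 116.9] top [133. 316.] side [242. 297.]
0.24 0.65 [494.3 194.1 165.1] top [384. 283.] side [302. 302.]
0.24 0.75 [493.8 199.4 168.1] top [366. 283.] side [298. 288.]
pad [485.7 283.1 124.8] top [135. 314.] side [243. 283.]
0.28 0.65 [494.7 189.7 169.3] top [396. 281.] side [305. 298.]
0.28 0.75 [494.2 194.8 172.5] top [378. 281.] side [301. 284.]
pad [485.9 280.2 132.7] top [138. 311.] side [244. 269.]
0.32 0.65 [495.2 185.  173.4] top [409. 279.] side [308. 294.]
0.32 0.75 [494.7 190.  176.7] top [391. 279.] side [304. 280.]
pad [486.3 276.9 140.4] top [142. 308.] side [245. 256.]
```

View pics/side9c.png

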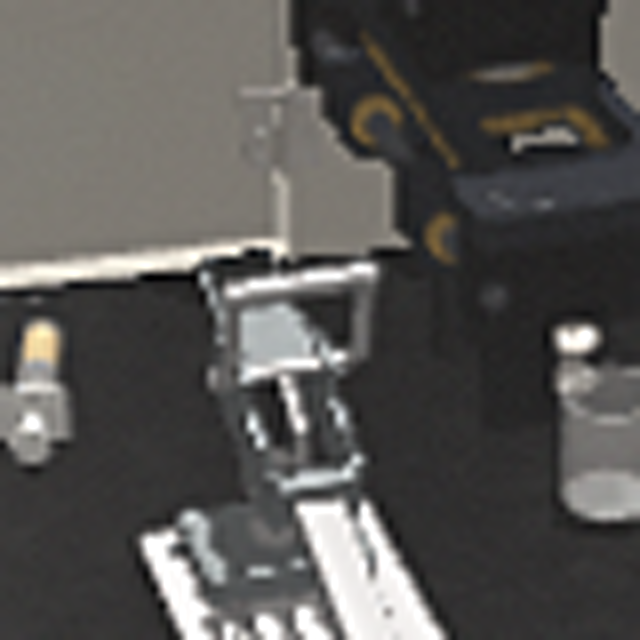

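View pics/top9c.png

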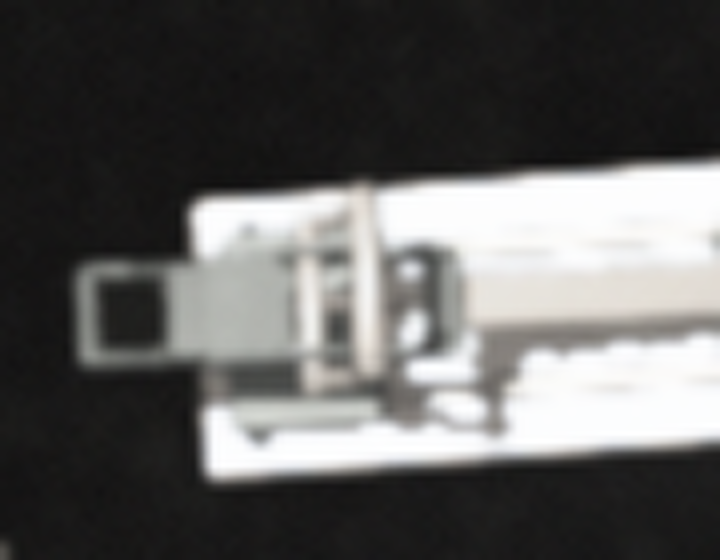

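The handle is fully raised (bar at 367,285 top, matching h=0.75) and the drawbar is still up at θ≈0.26. Now going over the press pad with closed fingers, turned 90° so the body stays clear of the raised handle.

Request:
{"fn": "step_arm", "kwargs": {"moves": [[0, -0.04, 0, 0, 0, 0.14], [0, -0.08, 0, 0, 0, 0.28], [0, -0.12, 0, 0, 0, 0.42], [0, -0.16, 0, 0, 0, 0.56], [0, -0.2, 0, 0, 0, 0.7], [0, -0.24, 0, 0, 0, 0.84], [0, -0.28, 0.01, 0, 0, 0.98], [0.0005, -0.3025, 0.02, 0, 0, 1.12], [0.0005, -0.3025, 0.036, 0, 0, 1.26], [0.0005, -0.3025, 0.036, 0, 0, 1.4], [0.0005, -0.3025, 0.036, 0, 0, 1.54], [0.0005, -0.3025, 0.036, 0, 0, 1.5708]], "gripper": 1, "force": 20}}

```text
time: 23.0
eef_pos: [508.7, 218.6, 375.7]
tool_rot: [0.023, 0.928, -0.368, -0.058]
wrist_force: [0.1, 0.5, -1.4]
grip_width: 0.2
```

Request:
{"fn": "step_arm", "kwargs": {"moves": [[0, 0, 0.02, 0, 0, 0], [0, 0, 0.04, 0, 0, 0], [0, 0, 0.06, 0, 0, 0], [0, 0, 0.075, 0, 0, 0], [0, 0, 0.078, 0, 0, 0], [0, 0, 0.078, 0, 0, 0]]}}

```text
time: 23.6
eef_pos: [499.4, 218.4, 298.9]
tool_rot: [0.023, 0.928, -0.368, -0.058]
wrist_force: [-0.1, 2.3, -0.8]
grip_width: 0.8
```

Run:
```python
from h import *
for n,b,k in(("side",(250,90,90,80),7),("top",(195,165,100,75),7)):
    im=env.get_image(n)[:,:,::-1]; cv2.imwrite(f"pics/{n}10.png",im);crop(im,*b,k,f"pics/{n}10c.png")
s=env.get_state();print(s["eef_pos"],s["tool_rot"],s["time"],s["wrist_force"],s["joints"])
```

```text
[499.71009521 217.23543948 298.92740301] [ 0.02304688  0.92760067 -0.36833391 -0.05793068] 23.7 [ 0.29170456  2.0608403  -0.10488578] [-0.94942526  0.24501509  0.58254003  1.81403688 -0.18919354  1.24493396
 -2.6279097 ]
```

View pics/side10c.png

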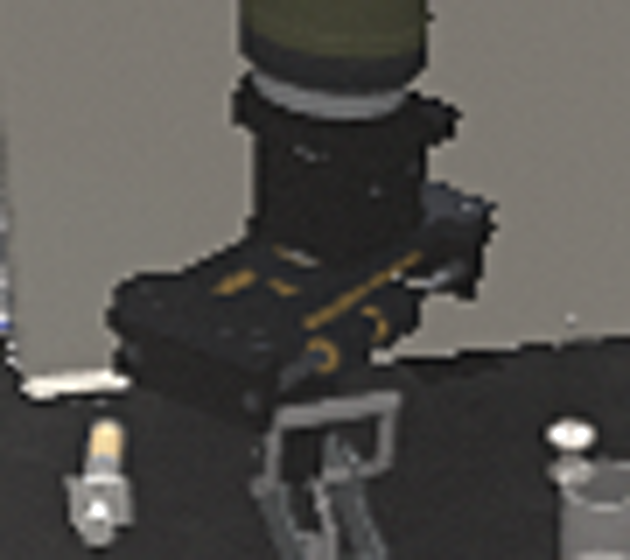

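View pics/top10c.png

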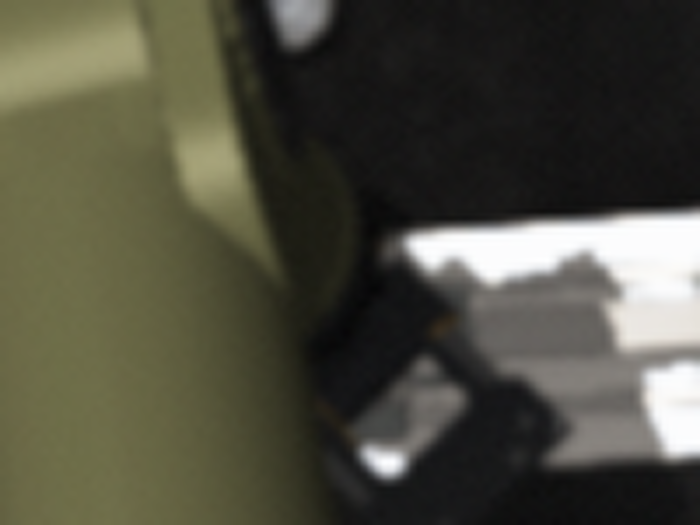

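Joint 7 turned the wrong way towards its limit (−2.63) and the move fell short, so the tool is tilted and not over the pad. I shouldn't have chained the descent. Backing straight out.

Request:
{"fn": "step_arm", "kwargs": {"moves": [[0, 0, -0.02, 0, 0, 0], [0, 0, -0.05, 0, 0, 0], [0, 0, -0.09, 0, 0, 0], [0, 0, -0.11, 0, 0, 0], [0, 0, -0.11, 0, 0, 0], [0, 0, -0.11, 0, 0, 0]]}}

```text
time: 24.3
eef_pos: [513.5, 216.2, 407.7]
tool_rot: [0.024, 0.927, -0.369, -0.058]
wrist_force: [-0.2, 0.0, -0.9]
grip_width: 0.3
```

Run:
```python
from h import *
from scipy.spatial.transform import Rotation as R
n="side";im=env.get_image(n)[:,:,::-1]; cv2.imwrite(f"pics/{n}11.png",im);crop(im,250,100,90,90,7,f"pics/{n}11c.png")
s=env.get_state();print(s["eef_pos"],s["tool_rot"],s["time"],s["wrist_force"],s["joints"])
q=s["tool_rot"];print(R.from_quat([q[1],q[2],q[3],q[0]]).as_matrix().round(3))
```

```text
[513.13063976 216.32692656 406.78334017] [ 0.02413124  0.92733415 -0.36885053 -0.05846656] 24.35 [-0.25136405 -0.36830214 -0.83865496] [-0.97845816  0.18606694  0.62659373  1.65410448 -0.1518679   1.45784197
 -2.65519502]
[[ 0.721 -0.681 -0.126]
 [-0.687 -0.727 -0.002]
 [-0.091  0.088 -0.992]]
```

View pics/side11c.png

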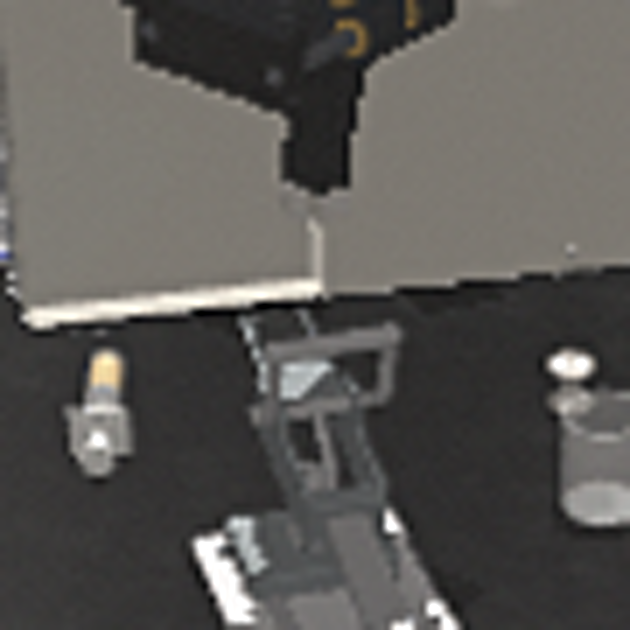

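```bash
cat >> h.py <<'E'
from scipy.spatial.transform import Rotation as Rt
def Rq(q): return Rt.from_quat([q[1],q[2],q[3],q[0]])
def Rdes(turn=0): # tool x=uy rotated by turn about tool z
    M=np.c_[np.r_[uy,0],np.r_[ux,0],[0,0,-1]];return Rt.from_matrix(M)*Rt.from_rotvec([0,0,turn])
def delta(p,turn=0):
    s=env.get_state();R=Rq(s["tool_rot"])
    print("shift",(R.inv().apply(np.array(p)-s["eef_pos"])/1000).round(4),"rot",(R.inv()*Rdes(turn)).as_rotvec().round(4))
E
python3 -c "
from h import *
delta((514.5,-19.4,436))"
```

```text
shift [ 0.1603  0.1729 -0.0288] rot [ 0.0439  0.1229 -0.8528]
```

Request:
{"fn": "step_arm", "kwargs": {"moves": [[0.027, 0.029, -0.0288, 0.007, 0.02, -0.142], [0.053, 0.058, -0.0288, 0.015, 0.041, -0.284], [0.08, 0.086, -0.0288, 0.022, 0.061, -0.426], [0.107, 0.115, -0.0288, 0.029, 0.082, -0.568], [0.134, 0.144, -0.0288, 0.037, 0.102, -0.71], [0.1603, 0.1729, -0.0288, 0.0439, 0.1229, -0.8528], [0.1603, 0.1729, -0.0288, 0.0439, 0.1229, -0.8528], [0.1603, 0.1729, -0.0288, 0.0439, 0.1229, -0.8528], [0.1603, 0.1729, -0.0288, 0.0439, 0.1229, -0.8528], [0.1603, 0.1729, -0.0288, 0.0439, 0.1229, -0.8528]], "gripper": 0.6, "force": 5}}

```text
time: 25.35
eef_pos: [514.9, -17.0, 435.9]
tool_rot: [-0.0, 0.999, 0.05, -0.0]
wrist_force: [0.3, 0.2, 0.8]
grip_width: 34.8
```

Run:
```python
from h import *
for n,b,k in(("side",(260,110,80,80),8),("top",(205,175,90,70),8)):
    im=env.get_image(n)[:,:,::-1]; cv2.imwrite(f"pics/{n}12.png",im);crop(im,*b,k,f"pics/{n}12c.png")
s=env.get_state();print(s["eef_pos"],s["tool_rot"],s["time"],s["wrist_force"],s["joints"])
for th in(.16,.2,.24,.28):
  for h in(.45,.55,.65):
    q=hbar(h,th);print(th,h,q.round(1),"top",((np.array(proj("top",q))+.5-[205,175])*8).round(),"side",((np.array(proj("side",q))+.5-[260,110])*8).round())
  q=bar(208,21,th);print("pad",q.round(1),"top",((np.array(proj("top",q))+.5-[205,175])*8).round(),"side",((np.array(proj("side",q))+.5-[260,110])*8).round())
```

```text
[514.97314118 -17.44404188 436.17969885] [-3.27720140e-04  9.98765372e-01  4.96747164e-02  2.15660200e-04] 25.45 [ 0.3559863   0.13843677 -0.4135865 ] [-7.60189451e-01 -6.73094023e-04  7.50555368e-01  1.75676912e+00
 -2.16844097e-04  1.38491105e+00 -1.48100005e+00]
0.16 0.45 [494.5 192.5 149.5] top [398. 287.] side [304. 340.]
0.16 0.55 [494.  197.4 153.1] top [381. 287.] side [300. 326.]
0.16 0.65 [493.5 202.6 156.2] top [363. 287.] side [296. 312.]
pad [485.2 288.  108.9] top [132. 318.] side [241. 311.]
0.2 0.45 [494.8 188.7 153.7] top [408. 285.] side [307. 335.]
0.2 0.55 [494.4 193.4 157.4] top [391. 285.] side [303. 321.]
0.2 0.65 [493.9 198.4 160.7] top [373. 285.] side [299. 307.]
pad [485.4 285.7 116.9] top [133. 316.] side [242. 297.]
0.24 0.45 [495.2 184.7 157.7] top [418. 283.] side [309. 331.]
0.24 0.55 [494.8 189.2 161.6] top [402. 283.] side [306. 316.]
0.24 0.65 [494.3 194.1 165.1] top [384. 283.] side [302. 302.]
pad [485.7 283.1 124.8] top [135. 314.] side [243. 283.]
0.28 0.45 [495.6 180.5 161.5] top [429. 281.] side [312. 328.]
0.28 0.55 [495.2 184.9 165.7] top [413. 281.] side [309. 313.]
0.28 0.65 [494.7 189.7 169.3] top [396. 281.] side [305. 298.]
pad [485.9 280.2 132.7] top [138. 311.] side [244. 269.]
```

View pics/side12c.png

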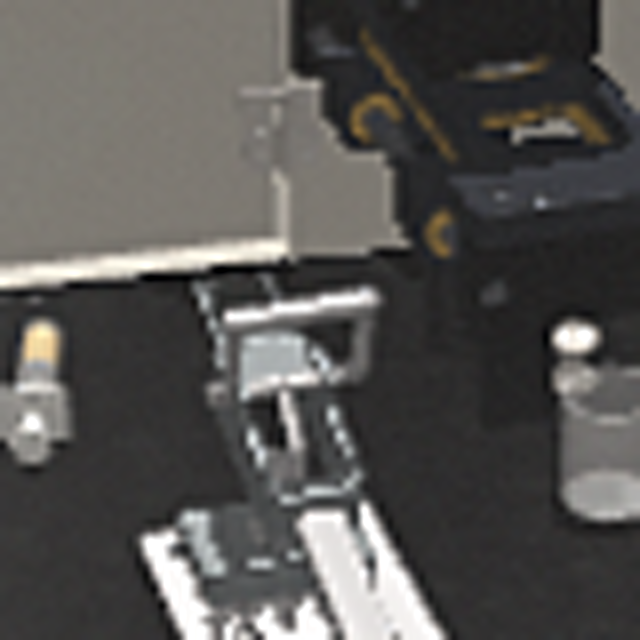

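View pics/top12c.png

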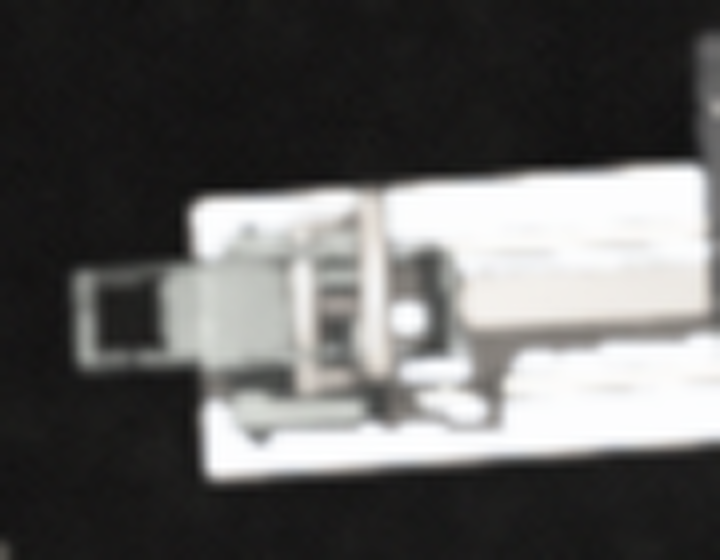

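Now the handle has dropped to h≈0.61 and the drawbar to θ≈0.21, still up and above the ball stop. I'll regrip the bar at about (494,195.5,160) and raise it fully again.

Request:
{"fn": "step_arm", "kwargs": {"moves": [[0, -0.04, 0.01, 0, 0, 0], [0, -0.08, 0.02, 0, 0, 0], [0, -0.12, 0.03, 0, 0, 0], [0, -0.16, 0.036, 0, 0, 0], [0, -0.2, 0.036, 0, 0, 0], [0.0005, -0.216, 0.036, 0, 0, 0], [0.0005, -0.216, 0.036, 0, 0, 0], [0.0005, -0.216, 0.036, 0, 0, 0], [0.0005, -0.216, 0.05, 0, 0, 0], [0.0005, -0.216, 0.05, 0, 0, 0]]}}

```text
time: 26.45
eef_pos: [494.2, 194.2, 384.8]
tool_rot: [0.0, 0.999, 0.047, -0.001]
wrist_force: [0.2, -0.9, 1.1]
grip_width: 34.9
```

Run:
```python
from h import *
n="side";im=env.get_image(n)[:,:,::-1]; crop(im,250,100,90,90,7,f"pics/{n}13c.png")
s=env.get_state();print(s["eef_pos"],s["tool_rot"],s["time"],s["wrist_force"],s["joints"])
```

```text
[494.34693411 194.56941146 385.54817726] [ 1.64631536e-05  9.98877267e-01  4.73713854e-02 -3.96875291e-04] 26.5 [-0.70957475 -1.05447941  0.42886691] [-0.95548798  0.07742793  0.56147116  1.7905395  -0.04316934  1.2864845
 -1.85923921]
```

View pics/side13c.png

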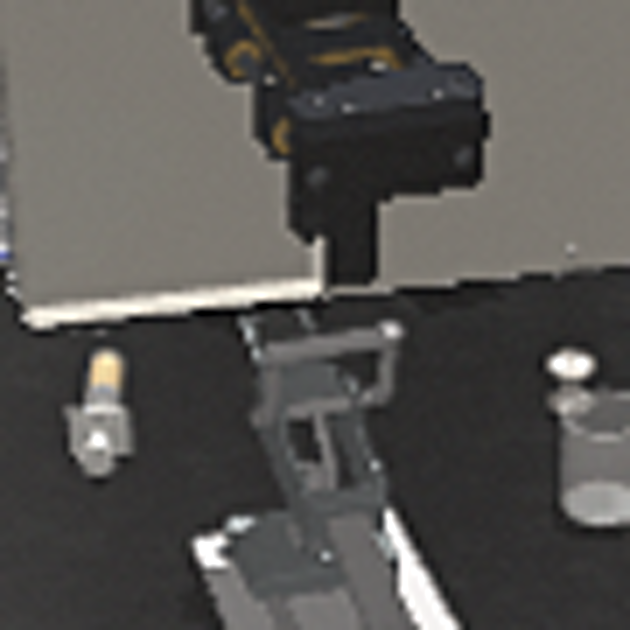

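The finger is over the bar, within the arms. Down and grip.

Request:
{"fn": "step_arm", "kwargs": {"moves": [[0, 0, 0.02, 0, 0, 0], [0, 0, 0.04, 0, 0, 0], [0, 0, 0.053, 0, 0, 0], [0, 0, 0.056, 0, 0, 0], [0, 0, 0.056, 0, 0, 0]]}}

```text
time: 27.0
eef_pos: [494.6, 196.1, 330.7]
tool_rot: [-0.0, 0.999, 0.048, 0.0]
wrist_force: [0.5, -0.1, -0.4]
grip_width: 34.6
```

Request:
{"fn": "step_arm", "kwargs": {"moves": [[0, 0, 0, 0, 0, 0], [0, 0, 0, 0, 0, 0], [0, 0, 0, 0, 0, 0], [0, 0, 0, 0, 0, 0], [0, 0, 0, 0, 0, 0]], "gripper": 1, "force": 5}}

```text
time: 27.5
eef_pos: [494.7, 196.3, 331.2]
tool_rot: [-0.001, 0.999, 0.049, 0.001]
wrist_force: [-0.3, -1.1, 1.0]
grip_width: 9.8
```

Request:
{"fn": "step_arm", "kwargs": {"moves": [[0, -0.0013, -0.0009, 0, 0, 0], [0, -0.0026, -0.0017, 0, 0, 0], [0, -0.0039, -0.0024, 0, 0, 0], [0, -0.0039, -0.0024, 0, 0, 0]]}}

```text
time: 27.9
eef_pos: [494.3, 200.0, 333.5]
tool_rot: [-0.0, 0.999, 0.049, 0.001]
wrist_force: [0.9, -3.5, 2.4]
grip_width: 9.8
```

Request:
{"fn": "step_arm", "kwargs": {"moves": [[0, -0.0015, -0.0007, 0, 0, 0], [0, -0.003, -0.0014, 0, 0, 0], [0, -0.003, -0.0014, 0, 0, 0]]}}

```text
time: 28.2
eef_pos: [493.9, 203.4, 334.9]
tool_rot: [-0.001, 0.999, 0.049, 0.001]
wrist_force: [0.2, -1.7, 2.5]
grip_width: 10.0
```

Request:
{"fn": "step_arm", "kwargs": {"moves": [[0, -0.001, -0.0005, 0, 0, 0], [0, -0.002, -0.001, 0, 0, 0], [0, -0.002, -0.001, 0, 0, 0]]}}

```text
time: 28.5
eef_pos: [493.8, 204.8, 335.4]
tool_rot: [-0.0, 0.999, 0.049, 0.001]
wrist_force: [1.7, -4.7, 0.6]
grip_width: 9.9
```

Request:
{"fn": "step_arm", "kwargs": {"moves": [[0, -0.001, -0.0004, 0, 0, 0], [0, -0.002, -0.0008, 0, 0, 0], [0, -0.002, -0.0008, 0, 0, 0]]}}

```text
time: 28.8
eef_pos: [493.8, 205.5, 335.6]
tool_rot: [0.001, 0.999, 0.048, 0.0]
wrist_force: [2.7, -6.9, -2.4]
grip_width: 9.6
```

Stalled with force rising: the handle is at its stop. Releasing, lifting, then checking.

Request:
{"fn": "step_arm", "kwargs": {"moves": [[0, 0.002, 0.0008, 0, 0, 0], [0, 0.002, 0.0008, 0, 0, 0]]}}

```text
time: 29.0
eef_pos: [493.7, 204.8, 335.4]
tool_rot: [-0.0, 0.999, 0.048, 0.001]
wrist_force: [2.9, -4.1, -2.0]
grip_width: 9.7
```

Request:
{"fn": "step_arm", "kwargs": {"moves": [[0, 0, 0, 0, 0, 0], [0, 0, 0, 0, 0, 0], [0, 0, 0, 0, 0, 0], [0, 0, 0, 0, 0, 0], [0, 0, -0.03, 0, 0, 0], [0, 0, -0.06, 0, 0, 0], [0, 0, -0.09, 0, 0, 0], [0, 0, -0.1, 0, 0, 0], [0, 0, -0.1, 0, 0, 0]], "gripper": 0.6}}

```text
time: 29.9
eef_pos: [493.8, 205.4, 437.0]
tool_rot: [-0.002, 0.999, 0.049, 0.002]
wrist_force: [0.9, 0.0, 0.0]
grip_width: 34.8
```

Run:
```python
from h import *
n="side";im=env.get_image(n)[:,:,::-1]; crop(im,260,110,80,80,8,f"pics/{n}14c.png")
s=env.get_state();print(s["eef_pos"],s["tool_rot"],s["time"],s["wrist_force"],s["joints"])
delta((485.5,285.2,420),-np.pi/2)
```

```text
[493.37314482 205.29149952 435.36105768] [-8.32351451e-04  9.98803167e-01  4.88987071e-02  6.76055123e-04] 29.95 [-0.41246809  0.53058313 -0.30948576] [-0.97282021  0.05395368  0.55397071  1.71133627 -0.02996468  1.38257809
 -1.88690621]
shift [-0.0001 -0.0803  0.0155] rot [-1.0000e-04 -2.4000e-03 -1.5698e+00]
```

View pics/side14c.png

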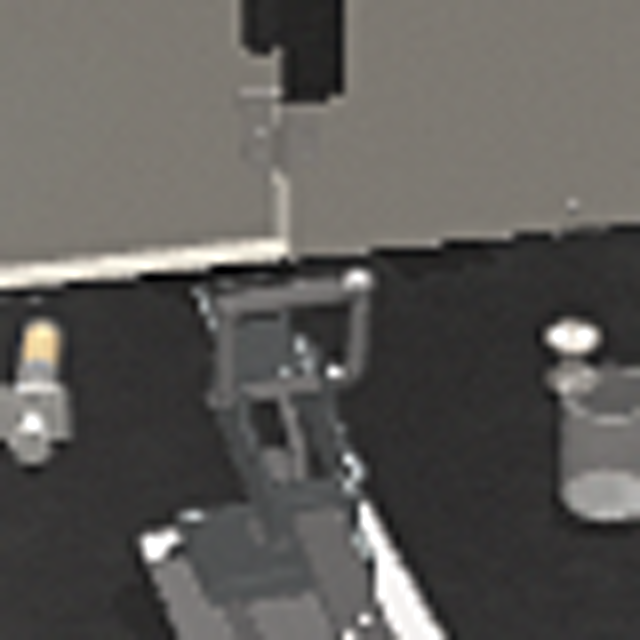

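The handle is back up (bar at (293,287), consistent with h≈0.75, θ≈0.2). Now rotating the other way above the pad.

Request:
{"fn": "step_arm", "kwargs": {"moves": [[0, -0.02, 0, 0, 0, -0.14], [0, -0.04, 0, 0, 0, -0.28], [0, -0.06, 0, 0, 0, -0.42], [0, -0.0803, 0, 0, 0, -0.56], [0, -0.0803, 0, 0, 0, -0.7], [0, -0.0803, 0, 0, 0, -0.84], [0, -0.0803, 0, 0, 0, -0.98], [0, -0.0803, 0.01, 0, 0, -1.12], [0, -0.0803, 0.0155, 0, 0, -1.26], [0, -0.0803, 0.0155, 0, 0, -1.4], [0, -0.0803, 0.0155, 0, 0, -1.54], [0, -0.0803, 0.0155, 0, 0, -1.57]], "gripper": 1, "force": 20}}

```text
time: 31.15
eef_pos: [485.2, 284.9, 417.9]
tool_rot: [-0.0, 0.671, 0.741, -0.001]
wrist_force: [0.1, 0.1, -0.4]
grip_width: 0.1
```

Request:
{"fn": "step_arm", "kwargs": {"moves": [[0, 0, 0, 0, 0, 0], [0, 0, 0, 0, 0, 0]]}}

```text
time: 31.35
eef_pos: [485.6, 285.0, 419.4]
tool_rot: [-0.0, 0.673, 0.74, 0.0]
wrist_force: [0.8, -0.3, 0.3]
grip_width: 0.2
```

Run:
```python
from h import *
n="side";im=env.get_image(n)[:,:,::-1]; crop(im,250,70,90,110,6,f"pics/{n}15c.png")
s=env.get_state();print(s["eef_pos"],s["tool_rot"],s["time"],s["wrist_force"],s["joints"])
delta((485.5,285.2,320),-np.pi/2)
```

```text
[485.666745   284.98941288 419.70064159] [-1.26242156e-06  6.72827333e-01  7.39799381e-01  5.04779819e-04] 31.4 [-0.07761424 -1.06559961 -0.03515662] [-0.95433743  0.12873405  0.41478456  1.66480856 -0.05325018  1.35818557
 -0.43666425]
shift [ 0.0002 -0.0002  0.0997] rot [ 0.0007 -0.0007 -0.002 ]
```

View pics/side15c.png

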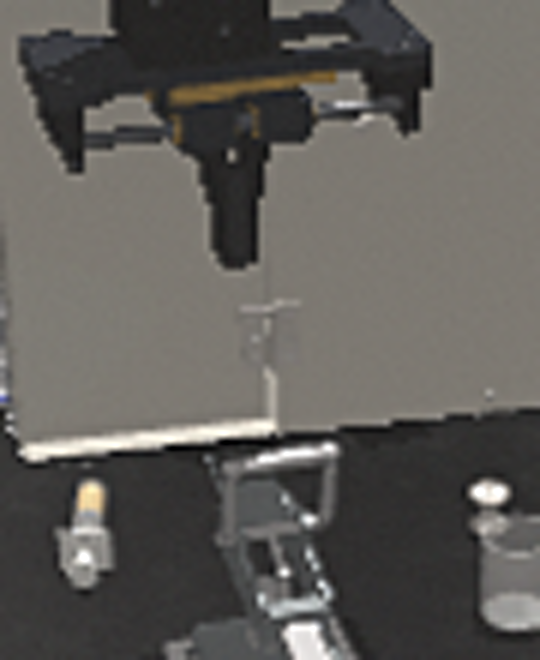

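Request:
{"fn": "step_arm", "kwargs": {"moves": [[0, 0, 0.03, 0, 0, 0], [0, 0, 0.06, 0, 0, 0], [0, 0, 0.09, 0, 0, 0], [0, 0, 0.105, 0, 0, 0], [0, 0, 0.11, 0, 0, 0], [0, 0, 0.111, 0, 0, 0], [0, 0, 0.111, 0, 0, 0]]}}

```text
time: 32.1
eef_pos: [486.4, 285.4, 310.5]
tool_rot: [0.0, 0.672, 0.74, 0.002]
wrist_force: [-0.1, -0.1, 0.3]
grip_width: 0.7
```

Run:
```python
from h import *
n="side";im=env.get_image(n)[:,:,::-1]; crop(im,250,100,90,90,7,f"pics/{n}16c.png")
s=env.get_state();print(s["eef_pos"],s["time"],s["wrist_force"])
```

```text
[486.44047242 285.44657657 310.6950649 ] 32.15 [ 0.37834941  0.18549291 -0.05729797]
```

View pics/side16c.png

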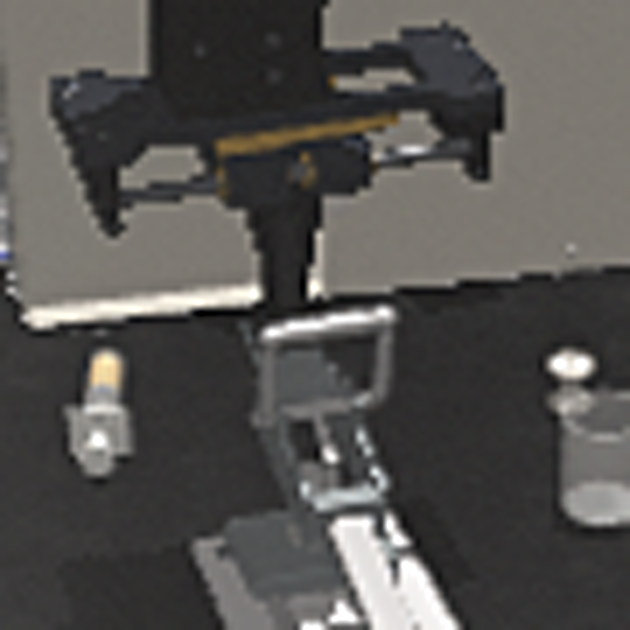

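The finger is above the pad, clear of the raised handle. Pressing down, with an outward drift to follow the arc.

Request:
{"fn": "step_arm", "kwargs": {"moves": [[0, 0, 0.004, 0, 0, 0], [0, 0, 0.008, 0, 0, 0], [0.0005, 0, 0.011, 0, 0, 0], [0.001, 0, 0.014, 0, 0, 0], [0.0015, 0, 0.016, 0, 0, 0]]}}

```text
time: 32.65
eef_pos: [485.9, 287.2, 293.5]
tool_rot: [-0.0, 0.672, 0.741, 0.002]
wrist_force: [0.5, 1.4, 3.2]
grip_width: 0.2
```

Request:
{"fn": "step_arm", "kwargs": {"moves": [[0.0006, 0, 0.0025, 0, 0, 0], [0.0012, 0, 0.005, 0, 0, 0], [0.0018, 0, 0.0075, 0, 0, 0], [0.0024, 0, 0.01, 0, 0, 0]]}}

```text
time: 33.05
eef_pos: [485.6, 289.2, 283.1]
tool_rot: [0.0, 0.672, 0.74, 0.001]
wrist_force: [0.4, 1.4, 2.4]
grip_width: 0.6
```

The drawbar is moving down at about 3 N. Continuing.

Request:
{"fn": "step_arm", "kwargs": {"moves": [[0.0006, 0, 0.0025, 0, 0, 0], [0.0012, 0, 0.005, 0, 0, 0], [0.0018, 0, 0.0075, 0, 0, 0], [0.0022, 0, 0.01, 0, 0, 0], [0.0026, 0, 0.0125, 0, 0, 0], [0.003, 0, 0.015, 0, 0, 0], [0.0032, 0, 0.0175, 0, 0, 0], [0.0034, 0, 0.02, 0, 0, 0]]}}

```text
time: 33.85
eef_pos: [485.3, 292.6, 263.1]
tool_rot: [0.0, 0.672, 0.74, 0.001]
wrist_force: [1.8, 0.9, 2.1]
grip_width: 0.4
```

Request:
{"fn": "step_arm", "kwargs": {"moves": [[0.0002, 0, 0.0015, 0, 0, 0], [0.0003, 0, 0.003, 0, 0, 0], [0.0003, 0, 0.0045, 0, 0, 0], [0.0003, 0, 0.0045, 0, 0, 0]]}}

```text
time: 34.25
eef_pos: [485.1, 292.8, 258.6]
tool_rot: [-0.0, 0.672, 0.74, 0.001]
wrist_force: [0.6, 1.5, 3.2]
grip_width: 0.4
```

Request:
{"fn": "step_arm", "kwargs": {"moves": [[0, 0, 0.001, 0, 0, 0], [0, 0, 0.0015, 0, 0, 0], [0, 0, 0.0015, 0, 0, 0]]}}

```text
time: 34.55
eef_pos: [485.2, 292.8, 258.5]
tool_rot: [-0.0, 0.672, 0.74, 0.001]
wrist_force: [-2.4, -0.2, 10.6]
grip_width: 0.2
```

Request:
{"fn": "step_arm", "kwargs": {"moves": [[0, 0, 0.0008, 0, 0, 0], [0, 0, 0.0012, 0, 0, 0], [0, 0, 0.0012, 0, 0, 0]]}}

```text
time: 34.85
eef_pos: [485.3, 292.7, 258.4]
tool_rot: [-0.0, 0.672, 0.74, 0.001]
wrist_force: [-4.5, -2.9, 17.0]
grip_width: 0.2
```

Seated on the hard stop: z stalls at 258.5 while force rises to 17 N. Lifting off, then placing the closed fingers on the −x side of the raised bar to push it over.

Request:
{"fn": "step_arm", "kwargs": {"moves": [[0, 0, -0.01, 0, 0, 0], [0, 0, -0.04, 0, 0, 0], [0, 0, -0.07, 0, 0, 0], [0, 0, -0.0895, 0, 0, 0], [-0.02, 0, -0.0895, 0, 0, 0], [-0.0466, 0, -0.0895, 0, 0, 0], [-0.0466, 0, -0.0895, 0, 0, 0], [-0.0466, 0, -0.0895, 0, 0, 0]]}}

```text
time: 35.65
eef_pos: [489.4, 244.2, 344.0]
tool_rot: [-0.0, 0.673, 0.74, -0.001]
wrist_force: [0.9, 0.2, 1.2]
grip_width: 0.7
```

Run:
```python
from h import *
n="side";im=env.get_image(n)[:,:,::-1]; cv2.imwrite("pics/side17.png",im);crop(im,250,100,90,90,7,f"pics/{n}17c.png")
s=env.get_state();print(s["eef_pos"],s["time"],s["wrist_force"])
for h in(.65,.75): print(hbar(h,0),(np.array(proj("side",hbar(h,0)))+.5-[250,100])*7)
print((np.array(proj("side",bar(150,24,0)))+.5-[250,100])*7)
```

```text
[489.19383189 245.40628631 344.24142994] 35.7 [ 0.18809762 -0.10051601 -0.41746305]
[492.06450222 217.12756928 136.35947981] [321.18574862 365.9578043 ]
[491.50178454 222.92282132 137.99361891] [317.44446679 356.33342394]
[313.37551501 453.8434471 ]
```

View pics/side17c.png

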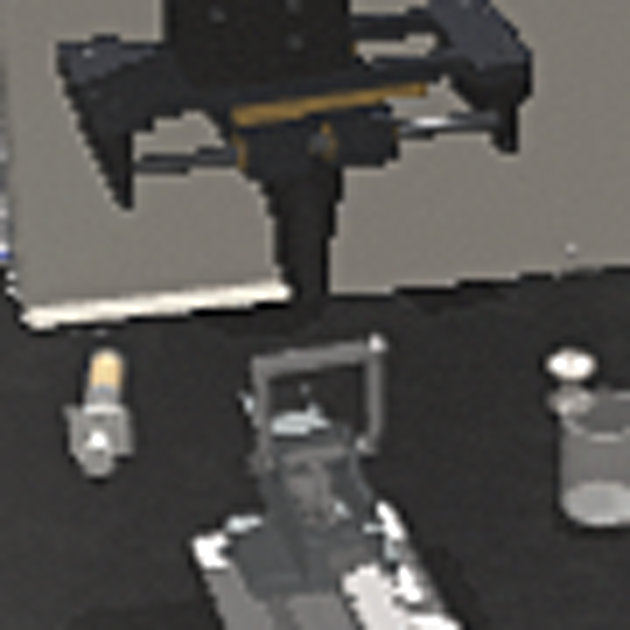

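Side view: bar centre (316,355), matching level drawbar and h=0.75, so it's seated with the handle up. The finger is centred behind the bar. Lowering and pushing over along the arc.

Request:
{"fn": "step_arm", "kwargs": {"moves": [[0, 0, 0.015, 0, 0, 0], [0, 0, 0.028, 0, 0, 0], [0, 0, 0.033, 0, 0, 0], [0, 0, 0.033, 0, 0, 0], [-0.003, 0, 0.033, 0, 0, 0], [-0.006, 0, 0.033, 0, 0, 0], [-0.009, 0, 0.033, 0, 0, 0], [-0.012, 0, 0.034, 0, 0, 0], [-0.015, 0, 0.035, 0, 0, 0], [-0.018, 0, 0.036, 0, 0, 0]]}}

```text
time: 36.7
eef_pos: [491.5, 228.2, 309.7]
tool_rot: [0.0, 0.672, 0.74, 0.001]
wrist_force: [0.3, 0.8, 0.9]
grip_width: 0.8
```

Request:
{"fn": "step_arm", "kwargs": {"moves": [[-0.003, 0, 0.0013, 0, 0, 0], [-0.006, 0, 0.0028, 0, 0, 0], [-0.009, 0, 0.0046, 0, 0, 0], [-0.012, 0, 0.0066, 0, 0, 0], [-0.015, 0, 0.009, 0, 0, 0], [-0.015, 0, 0.009, 0, 0, 0]]}}

```text
time: 37.3
eef_pos: [492.8, 212.9, 299.9]
tool_rot: [0.0, 0.672, 0.74, 0.0]
wrist_force: [0.1, -0.3, 0.7]
grip_width: 0.3
```

Run:
```python
from h import *
n="side";im=env.get_image(n)[:,:,::-1]; crop(im,250,100,90,90,7,f"pics/{n}18c.png")
s=env.get_state();print(s["eef_pos"],s["time"],s["wrist_force"])
for h in(.2,.3,.4): print(hbar(h,0),(np.array(proj("side",hbar(h,0)))+.5-[250,100])*7)
```

```text
[492.76763691 212.99753281 300.05914743] 37.35 [-0.47812532  0.30793459 -0.14389086]
[494.290638   194.20129826 122.28086469] [336.65080452 419.46099726]
[493.85263538 198.71214929 126.28491073] [333.51424611 406.46273667]
[493.3781882  203.59833124 129.81650158] [330.17346539 393.98463913]
```

View pics/side18c.png

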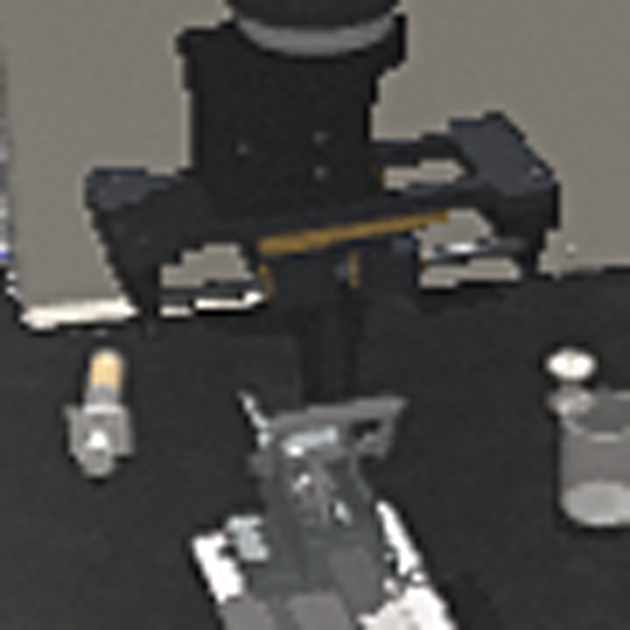

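The bar is now at (335,412), so h≈0.27. Next I'll lift over the bar and press on it from above.

Request:
{"fn": "step_arm", "kwargs": {"moves": [[0, 0, -0.015, 0, 0, 0], [0, 0, -0.025, 0, 0, 0], [0, 0, -0.028, 0, 0, 0], [-0.01, 0, -0.028, 0, 0, 0], [-0.02, 0, -0.028, 0, 0, 0], [-0.0235, 0, -0.028, 0, 0, 0], [-0.0235, 0, -0.028, 0, 0, 0], [-0.0235, 0, -0.02, 0, 0, 0], [-0.0235, 0, -0.014, 0, 0, 0], [-0.024, 0, -0.01, 0, 0, 0]]}}

```text
time: 38.35
eef_pos: [495.0, 189.2, 309.7]
tool_rot: [0.0, 0.672, 0.741, -0.0]
wrist_force: [0.2, -3.7, 4.9]
grip_width: 0.2
```

Request:
{"fn": "step_arm", "kwargs": {"moves": [[-0.0005, 0, 0.003, 0, 0, 0], [-0.001, 0, 0.0055, 0, 0, 0], [-0.0015, 0, 0.008, 0, 0, 0], [-0.002, 0, 0.009, 0, 0, 0], [-0.002, 0, 0.009, 0, 0, 0]]}}

```text
time: 38.85
eef_pos: [495.2, 187.9, 301.1]
tool_rot: [-0.0, 0.672, 0.74, 0.001]
wrist_force: [-0.3, -0.4, 0.3]
grip_width: 0.4
```

Nearly there (tip at about 119 mm; bar top when down is 118). Pressing until it stops.

Request:
{"fn": "step_arm", "kwargs": {"moves": [[0, 0, 0.001, 0, 0, 0], [0, 0, 0.002, 0, 0, 0], [0, 0, 0.002, 0, 0, 0]]}}

```text
time: 39.15
eef_pos: [495.4, 187.8, 300.2]
tool_rot: [-0.0, 0.672, 0.74, 0.001]
wrist_force: [-1.7, -1.7, 6.1]
grip_width: 0.8
```

Request:
{"fn": "step_arm", "kwargs": {"moves": [[0, 0, 0.0008, 0, 0, 0], [0, 0, 0.0012, 0, 0, 0], [0, 0, 0.0012, 0, 0, 0]]}}

```text
time: 39.45
eef_pos: [495.5, 187.6, 299.8]
tool_rot: [-0.0, 0.672, 0.74, 0.001]
wrist_force: [-3.3, -2.2, 11.1]
grip_width: 0.8
```

Hard stop at 11 N. Backing off to inspect everything.

Request:
{"fn": "step_arm", "kwargs": {"moves": [[0, 0, -0.01, 0, 0, 0], [0, 0, -0.04, 0, 0, 0], [0, 0, -0.08, 0, 0, 0], [-0.03, 0, -0.12, 0, 0, 0], [-0.08, 0, -0.12, 0, 0, 0], [-0.13, 0, -0.12, 0, 0, 0], [-0.18, 0, -0.12, 0, 0, 0], [-0.23, 0, -0.12, 0, 0, 0], [-0.28, 0, -0.12, 0, 0, 0], [-0.33, 0, -0.12, 0, 0, 0], [-0.38, 0, -0.12, 0, 0, 0], [-0.38, 0, -0.12, 0, 0, 0]]}}

```text
time: 40.65
eef_pos: [530.2, -198.4, 418.2]
tool_rot: [0.002, 0.676, 0.736, -0.001]
wrist_force: [-0.2, -0.5, 0.6]
grip_width: 0.3
```

Request:
{"fn": "step_arm", "kwargs": {"moves": [[0, 0, 0, 0, 0, 0], [0, 0, 0, 0, 0, 0], [0, 0, 0, 0, 0, 0]]}}

```text
time: 40.95
eef_pos: [532.3, -188.6, 417.6]
tool_rot: [-0.0, 0.671, 0.742, 0.001]
wrist_force: [-0.4, -0.0, -0.0]
grip_width: 0.5
```

Run:
```python
from h import *
for n,b,k in(("side",(250,120,100,130),6),("top",(200,170,170,80),4.5)):
    im=env.get_image(n)[:,:,::-1]; cv2.imwrite(f"pics/{n}20.png",im);crop(im,*b,k,f"pics/{n}20c.png")
    for nm,q in(("hbar0",hbar(0,0)),("hbar.05",hbar(.05,0)),("pad",bar(208,21,0)),("pad.03",bar(208,21,.03)),("pin",bar(150,24,0))): print(n,nm,((np.array(proj(n,q))+.5-b[:2])*k).round())
s=env.get_state();print(s["eef_pos"],s["time"],s["wrist_force"])
```

```text
side hbar0 [293. 263.]
side hbar.05 [292. 257.]
side pad [240. 220.]
side pad.03 [240. 211.]
side pin [269. 269.]
top hbar0 [267. 189.]
top hbar.05 [264. 188.]
top pad [101. 207.]
top pad.03 [ 99. 206.]
top pin [194. 199.]
[ 532.19865236 -189.09313646  417.7984649 ] 41.05 [-0.66883317 -0.20991283 -0.31109439]
```

View pics/side20c.png

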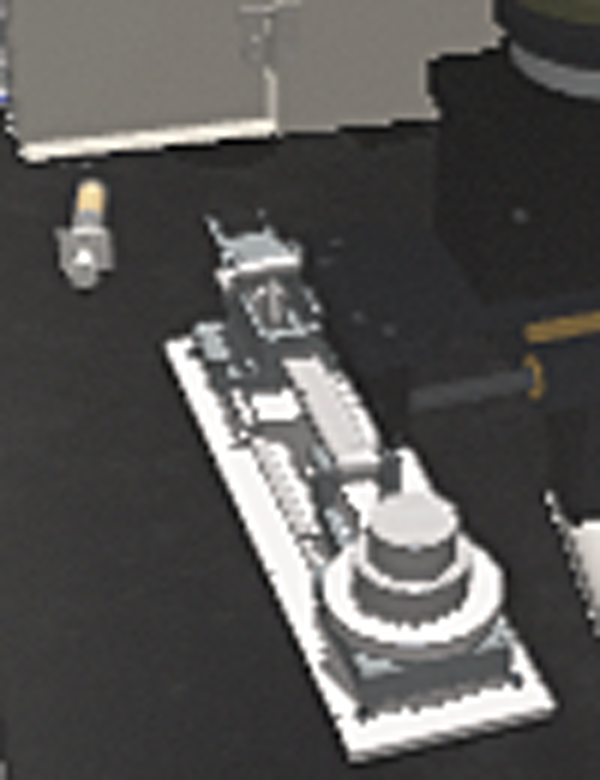

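View pics/top20c.png

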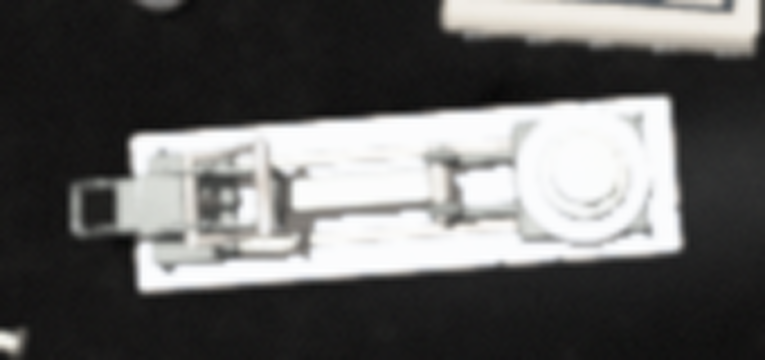

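View pics/top20.png

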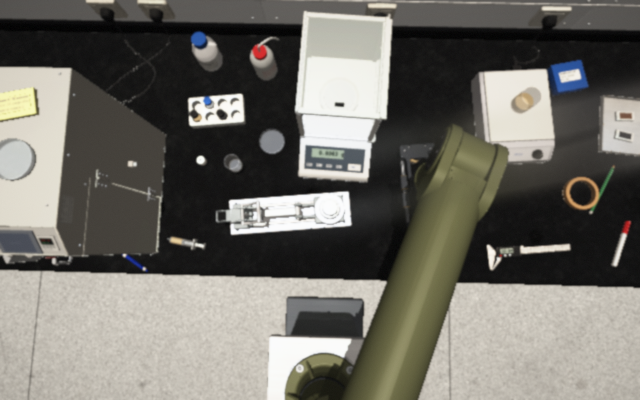

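Top view: cross bar at 264 px (h=0 predicts 264 with the known 3 px bias) and weights concentric. The arm hides part of the handle in the side view, so I'll move further away for one clean look.

Request:
{"fn": "step_arm", "kwargs": {"moves": [[-0.05, 0, -0.02, 0, 0, 0], [-0.1, 0, -0.02, 0, 0, 0], [-0.15, 0, -0.02, 0, 0, 0], [-0.2, 0, -0.02, 0, 0, 0], [-0.2, 0, -0.02, 0, 0, 0], [-0.2, 0, -0.02, 0, 0, 0], [-0.2, 0, -0.02, 0, 0, 0]]}}

```text
time: 41.75
eef_pos: [552.0, -388.2, 437.4]
tool_rot: [-0.0, 0.671, 0.741, 0.002]
wrist_force: [-0.1, 0.2, -0.1]
grip_width: 0.7
```

Run:
```python
from h import *
n="side";im=env.get_image(n)[:,:,::-1]; cv2.imwrite("pics/side21.png",im);crop(im,270,130,80,110,7,"pics/side21c.png")
for h in(0,.1): print(((np.array(proj(n,hbar(h,0)))+.5-[270,130])*7).round())
print(((np.array(proj(n,bar(150,24,0)))+.5-[270,130])*7).round())
```

```text
[202. 236.]
[200. 223.]
[173. 244.]
```

View pics/side21c.png

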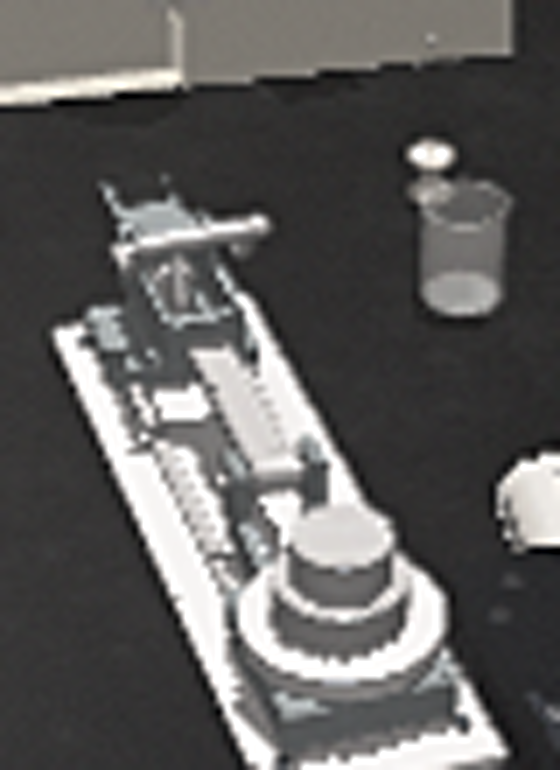

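View pics/side21.png

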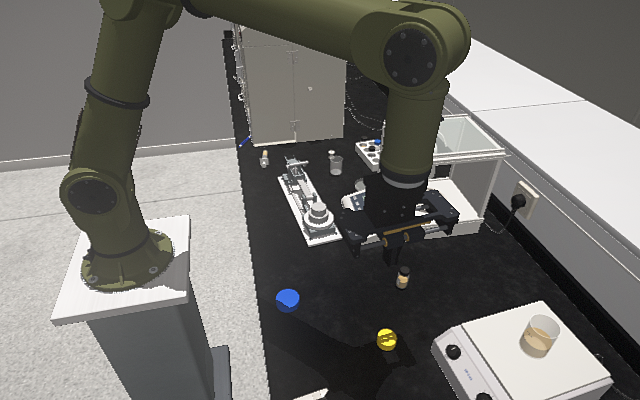

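The cross bar is at (193,238), in line with the h=0 prediction (row 236) and nowhere near h=0.1 (row 223). The stack is concentric and the look-alikes and bystanders are where they were. Handing in.

```bash
python3 -c "
from rig import env
print(env.job_done())"
```

```text
the job is handed in; nothing more can be done
None
```

I finished the job and handed it in at about 42 s of the 72 s limit. One slip along the way may count against it.

**What I did**
- **Weights:** The larger weight is on the plate and the smaller weight is on top of it. I re-centred the larger one once, after it first landed about 1.5 mm off.
- **Coupler:** I raised the handle to its stop and pushed the drawbar down until it hit its stop on the ball (17 N, no further travel). Then I pressed the handle down to its stop (11 N, no further travel).

**Slip:** On my first approach to the press pad, joint 7 turned the wrong way towards its limit. I had already queued the descent, so the tilted fingers brushed the coupler. The drawbar dropped from about 0.26 to 0.21 rad and the handle from 0.75 to about 0.6. I backed out, raised the handle fully again with the drawbar still up at about 0.2, and only then seated it.

**Last checks**
- **Handle and drawbar:** In both views the handle and the drawbar sit where fully down and level would put them, with the handle within about 0.05 rad.
- **Stack:** The larger weight measured within about 0.5 mm of the plate centre, and the smaller one within about 1–1.5 mm of the larger.
- **Other items:** The blue and yellow look-alikes and the bystanders looked unmoved; I did not measure them.
- **Camera disagreement:** The two cameras differed by about 4–5 mm in y. I settled this using the position of the gripped weight.

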